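# Set out the sharpening station

## Task

Set out the sharpening station. Lay the black coarse stone lengthways on the sloping ramp, pushed right down against the stop so it rests there squarely; in the blue tray lay the red-orange medium stone flat in the bay next to the ramp and the white fine stone flat in the bay beyond it, with the blue dressing stone flat on the middle of the fine stone, and put the honing guide, roller up, on the bench in the gap between ramp and tray. Set the stones down gently, they chip if dropped, and leave the block plane and the green paste tin where they are.

Things in the scene. Friction and masses are not known exactly. Their poses are not given: they have to be found in the camera images.
- coarse_stone: Rectangular sharpening stone, nearly black (coarse grit), 150 x 50 x 25 mm (length x, width y, thickness z of its own frame), about 0.4 kg; starts lying flat on the bench. Origin: centre of its underside. Either end may lead and nothing distinguishes its two ends.
- medium_stone: Rectangular sharpening stone, red-orange (medium grit), 150 x 50 x 25 mm (length x, width y, thickness z of its own frame), about 0.4 kg; starts lying flat on the bench. Origin: centre of its underside. Either end may lead and nothing distinguishes its two ends.
- fine_stone: Rectangular sharpening stone, cream white (fine grit), 150 x 50 x 25 mm (length x, width y, thickness z of its own frame), about 0.4 kg; starts lying flat on the bench. Origin: centre of its underside. Either end may lead and nothing distinguishes its two ends.
- dressing_stone: Small light-blue block of dressing stone, 60 x 28 x 22 mm (x, y, z of its own frame), 80 g, lying flat on the bench. Origin: centre of its underside.
- honing_guide: Small aluminium honing guide lying on its flat jaws, brass roller uppermost: 40 mm in its x, 60 mm in its y (66 mm with the brass screw head), body 26 mm high at the middle (jaws 18 mm), roller top at 41 mm; 150 g. Best gripped across its 40 mm, along its own x. Origin: centre of its underside.
- stone_ramp: Fixed plywood ramp, green pad, dark stop across its low end; 200 (x) by 90 mm (y). Origin on the bench under its middle, z vertical. Board rises 15 deg (0.262 rad) towards +x, 48 mm high at x=0. Stop 12 mm proud, its face at x=-83 mm. A 150 mm stone lengthways against the stop has its underside centre at x=-11, y=0, z=45 mm. A stone let go higher up stays there by friction.
- stone_tray: Fixed blue tray, 184 (x) by 178 mm (y); a middle rib makes two bays side by side in y, each 172 (x) by 80 mm (y), centres at x=0, y=+43 and -43 mm. Floor 4 mm, rims and rib 12 mm above the bench, 6 mm wide. Origin: underside centre. The ramp stands beside it on its +y or -y side, about parallel, 90 to 130 mm of bare bench between.
- block_plane: Bystander: steel block plane with a red lever cap and brass knob, 150 x 46 mm, up to 50 mm high, loose on the bench, lengthways along its x. Origin: centre of its sole. Leave it where it is.
- paste_tin: Bystander: small round steel tin with a green lid, 50 mm across, 23 mm high, loose on the bench behind the gap between ramp and tray. Origin: centre of its base. Leave it where it is.
Things that resemble listed ones, but are neither listed nor needed, are in the scene too. There is more than one size of the honing_guide; the job needs the smallest. Several things have the shape of the fine_stone; the one meant has the colours described above.

How it is judged (in metres and radians):
At the end, for the whole second after the job is handed in: Coarse stone flat on the ramp, 4 mm or less off the stop, 13 mm off midline, 0.1 rad off square; medium flat in the bay by the ramp, fine in the other; dressing stone flat on the fine, 12 mm off centre; guide roller up on the bench between ramp and tray; all released, at rest (x of coarse_stone in the frame of stone_ramp between -0.0146 and -0.0066 m and y of coarse_stone in the frame of stone_ramp between -0.013 and 0.013 m and z of coarse_stone in the frame of stone_ramp between 0.041 and 0.049 m and angle between the y axis of coarse_stone and the y axis of stone_ramp, either way round below 0.1 rad and angle between the z axis of coarse_stone and the z axis of stone_ramp, either way round between 0.222 and 0.302 rad and height (world z) of honing_guide below 0.004 m and angle between honing_guide's own z axis and vertical below 0.1 rad and x of honing_guide in the frame of stone_tray between -0.085 and 0.085 m and x of honing_guide in the frame of stone_ramp between -0.09 and 0.09 m and horizontal distance between dressing_stone and fine_stone below 0.012 m and z of dressing_stone in the frame of fine_stone between 0.022 and 0.028 m and angle between dressing_stone's own z axis and vertical below 0.06 rad and ((y of stone_ramp in the frame of stone_tray above 0 m and x of medium_stone in the frame of stone_tray between -0.014 and 0.014 m and y of medium_stone in the frame of stone_tray between 0.025 and 0.061 m and z of medium_stone in the frame of stone_tray between 0.001 and 0.007 m and angle between the x axis of each of medium_stone, fine_stone and the x axis of stone_tray, either way round below 0.25 rad and angle between each of medium_stone, fine_stone's own z axis and vertical below 0.05 rad and x of fine_stone in the frame of stone_tray between -0.014 and 0.014 m and y of fine_stone in the frame of stone_tray between -0.061 and -0.025 m and z of fine_stone in the frame of stone_tray between 0.001 and 0.007 m and y of honing_guide in the frame of stone_tray above 0.1 m and y of honing_guide in the frame of stone_ramp below -0.055 m) or (y of stone_ramp in the frame of stone_tray below 0 m and x of medium_stone in the frame of stone_tray between -0.014 and 0.014 m and y of medium_stone in the frame of stone_tray between -0.061 and -0.025 m and z of medium_stone in the frame of stone_tray between 0.001 and 0.007 m and angle between the x axis of each of medium_stone, fine_stone and the x axis of stone_tray, either way round below 0.25 rad and angle between each of medium_stone, fine_stone's own z axis and vertical below 0.05 rad and x of fine_stone in the frame of stone_tray between -0.014 and 0.014 m and y of fine_stone in the frame of stone_tray between 0.025 and 0.061 m and z of fine_stone in the frame of stone_tray between 0.001 and 0.007 m and y of honing_guide in the frame of stone_tray below -0.1 m and y of honing_guide in the frame of stone_ramp above 0.055 m)) and linear speed of each of coarse_stone, medium_stone, fine_stone, dressing_stone, honing_guide below 0.02 m/s); the robot touches nothing.
It fails at once if the block plane is disturbed (moved more than 20 mm) (distance of block_plane from where it was at the start of the episode above 0.02 m).
It fails at once if the paste tin is disturbed (moved more than 20 mm) (distance of paste_tin from where it was at the start of the episode above 0.02 m).
It fails at once if a stone is dropped (falls unheld at over 0.45 m/s, about 10 mm of free fall) ((contact force between the fingers and coarse_stone below 0.05 N and linear speed of coarse_stone above 0.45 m/s) or (contact force between the fingers and medium_stone below 0.05 N and linear speed of medium_stone above 0.45 m/s) or (contact force between the fingers and fine_stone below 0.05 N and linear speed of fine_stone above 0.45 m/s) or (contact force between the fingers and dressing_stone below 0.05 N and linear speed of dressing_stone above 0.45 m/s)).
It also fails if it takes over 128 s, if anything falls off the work surface, if the arm or the gripper's body presses on something with over 40 N, if the wrist force passes 120 N, or if a joint passes its speed limit or range.

## Robot

A 6-joint arm with a two-finger parallel gripper is mounted at the origin on the work surface. World frame = base frame: x ahead of the robot, y to its left, z up, the work surface at z = 0. Lengths are in mm, angles in degrees, forces in N, time in s.
With the tool pointing down it reaches from about 400 to 925 mm from the base axis. Payload 12.5 kg.
Tool frame: the origin (TCP) lies on the centre line of the jaws, within the pads' length; the fingertips stand robot.finger_overhang ahead of it and the grasp point (between the pads) lies 11 mm behind it (robot.finger_overhang is the distance from the TCP to the fingertips, in mm); z points along the fingers, y is the line along which they close (so a half turn about z gives the same grasp; the last joint's range is limited). The gripper opens to 95 mm and grips with 3 to 60 N. Pads are 20 mm wide; open, the fingers measure 119 mm over their backs; the gripper's body (75 mm by 180 mm) begins 59 mm behind the grasp point.
Start: joints at [67.345, 28.126, 89.318, -0, 62.55, -6.05], TCP at [178.583, 598.961, 222.661] pointing down, gripper open.
Joint ranges: [-177.58, 177.58], [-47.91, 125.51], [2.72, 160], [-65.01, 245.01], [3.68, 167.84], [-153.87, 153.87]. Speed limits (degrees/s): [127.2, 127.2, 159.86, 180, 180, 180].

## Interface

Orientations are given as a 3x3 rotation matrix whose columns are the frame's x, y, z axes.
In Python, from workcell import robot gives the robot as it stands.
- The arm moves only by the tool step_arm, never from a script. Its arguments are lists of equal length, an entry for each row: "jaw": the finger opening in cm, from 0 to 9.51; "delta_pos": the shift along the tool's x, y, z in cm, a list of three; "angular": the turn, a rotation vector about the tool's x, y, z in degrees, a list of three. A call has exactly 8 rows; each row is the pose to reach, as a shift and turn from the pose commanded when the call began, along the tool's axes at that moment; what a row does not reach only later rows make up. A row lasts 1/12 s, in which the tool goes at most 41.7 mm and 7.16 degrees, less where a joint would pass 70% of its speed; a pose out of reach is approached as far as the arm can. A call with a gripper value outside its range is refused whole. The fingers move at their own pace and stop on an object; the grip force is fixed at half the most. Time passes only in rows, so rows that repeat a pose let the fingers close, or fill a call up. It gives the time, the measured TCP pose, the force, the opening and the grip force at its end, in the units of the state.
- robot.sense(): the state, without advancing time (a new reading comes with each control period).
- robot.read_camera(name): name is "scene" or "top" or "wrist"; returns the picture (400x640x3 uint8, red, green, blue); there is no depth.
- robot.get_calibration(name): a dict with "vertical_fov" (degrees; the focal length in pixels is half the picture's height over the tangent of half this angle, whatever the lens; pixels are square), "cx", "cy" (the principal point, pixels), "position" and "orientation" of the camera in the world. Camera axes: x right, y down, z forward; pixel columns grow to the right and rows downward; lengths in mm; the calibration is good to about 2 mm. A picture is of the moment at which its call begins: read the wrist's pose just before it. get_calibration takes no time and is no camera call; for the wrist camera it gives the pose at the moment of the call.
- robot.hand_in(): hands the job in; it is judged then, once.
Trained networks look in the newest picture that a camera, given by its name, has taken for a name from the list of things; names that differ only in an ending like _2 or _b are one class to them, and where a whole thing is asked for, a point or a joint stands for the part that bears it (a point fixed in the world has none). Each returns a list of dicts, best first, with "conf" (0 to 1); they miss things now and then, are a little off and sometimes report something else, mostly with a low value. They report only what shows in the picture. A call takes as long as a camera call. They do not tell look-alikes from the thing itself.
- robot.find_in(camera, target): "bbox" ([left, top, right, bottom] in pixels, round what is visible of it).
The state is a dict: "time": time; "qpos": joint angles; "qd": joint speeds; "effort": joint torques, N m; "tcp_pos": TCP position; "tcp_rot": TCP orientation; "wrist_force": force on the tool from outside, world axes, zero at the start; "torque": the same for the moment, N m; "opening": opening from 0.0 (shut) to 1.0 (fully open); "gripper_force": force on a finger pad.
Only numpy, scipy, OpenCV 4.12 (cv2) and the standard library are available. Lean on these libraries where they do the work, as an engineer would, in place of code of your own. Each camera call takes 0.05 s, during which the arm holds its last target. There are 200 camera calls.

## Working session

There is one attempt and no reset: what is moved stays moved. The work goes in short steps, Python scripts to look and compute and a tool call to move; the robot and the scene stay as the last step left them, time stands still between calls to the robot, and variables do not carry over. Pictures are saved under pics/ and viewed, at most 14 in all, crops included, and the job is handed in when it is done.

Besides the shell and the picture viewer there is one more tool, called after "Request:" as a command line: name --argument value ..., lists and objects as JSON in quotes. step_arm: Moves the arm, as the interface text tells. Its arguments: {"type":"object","properties":{"jaw":{"type":"array"},"delta_pos":{"type":"array"},"angular":{"type":"array"}},"required":["jaw","delta_pos","angular"]}

```bash
mkdir -p pics
cat > h.py <<'E'
import numpy as np, cv2
from workcell import robot
def cal(n):
    c=robot.get_calibration(n); f=200/np.tan(np.radians(c["vertical_fov"])/2)
    return f,c["cx"],c["cy"],np.array(c["position"]),np.array(c["orientation"])
def w2p(n,P):
    f,cx,cy,p,R=cal(n); q=(np.atleast_2d(P)-p)@R
    return np.c_[cx+f*q[:,0]/q[:,2],cy+f*q[:,1]/q[:,2]]
def p2w(n,uv,z=0):
    f,cx,cy,p,R=cal(n); uv=np.atleast_2d(uv)
    d=np.c_[(uv[:,0]-cx)/f,(uv[:,1]-cy)/f,np.ones(len(uv))]@R.T
    return p+d*((z-p[2])/d[:,2])[:,None]
E
python3 - <<'E'
from h import *
print(robot.finger_overhang)
for n in ("top","scene"):
    im=robot.read_camera(n); cv2.imwrite(f"pics/{n}0.png",im[:,:,::-1]); print(n,robot.get_calibration(n))
for t in "coarse_stone medium_stone fine_stone dressing_stone honing_guide stone_ramp stone_tray block_plane paste_tin".split():
    r=robot.find_in("top",t)
    print(t,[(np.round(x["bbox"]).tolist(),round(x["conf"],2)) for x in r])
E
```

```text
8.0
top {'vertical_fov': 42.92491201312498, 'cx': 312.94011985568983, 'cy': 201.12734416644196, 'position': array([ 406.55041468,   11.47609765, 1661.34168007]), 'orientation': array([[ 0.02262165, -0.99878244,  0.04383949],
       [-0.99973092, -0.02282474, -0.00413743],
       [ 0.00513302, -0.0437341 , -0.99903002]])}
scene {'vertical_fov': 55.407587048600746, 'cx': 321.67375551136377, 'cy': 198.69683790977749, 'position': array([883.8999336 , 608.14841645, 904.46331919]), 'orientation': array([[-0.83063952,  0.44025285, -0.34090382],
       [ 0.55666529,  0.64260582, -0.52648031],
       [-0.01271768, -0.62708467, -0.77884727]])}
coarse_stone [([399.0, 216.0, 450.0, 234.0], 0.63)]
medium_stone [([181.0, 217.0, 233.0, 231.0], 0.91)]
fine_stone [([403.0, 155.0, 448.0, 180.0], 0.79), ([434.0, 246.0, 459.0, 298.0], 0.71), ([333.0, 148.0, 371.0, 216.0], 0.68)]
dressing_stone [([201.0, 152.0, 217.0, 169.0], 0.62)]
honing_guide [([244.0, 222.0, 274.0, 244.0], 0.83), ([197.0, 181.0, 214.0, 203.0], 0.78), ([146.0, 178.0, 184.0, 204.0], 0.65)]
stone_ramp [([333.0, 147.0, 372.0, 215.0], 0.71)]
stone_tray [([252.0, 147.0, 310.0, 210.0], 0.6)]
block_plane [([404.0, 185.0, 452.0, 208.0], 0.61)]
paste_tin [([252.0, 147.0, 309.0, 210.0], 0.55), ([304.0, 124.0, 321.0, 139.0], 0.46)]
```

View pics/top0.png

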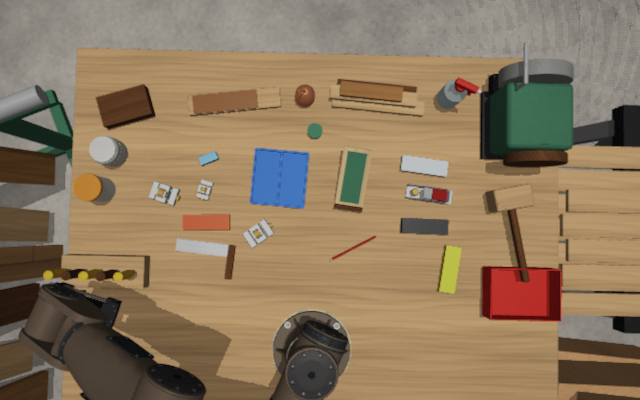

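View pics/scene0.png

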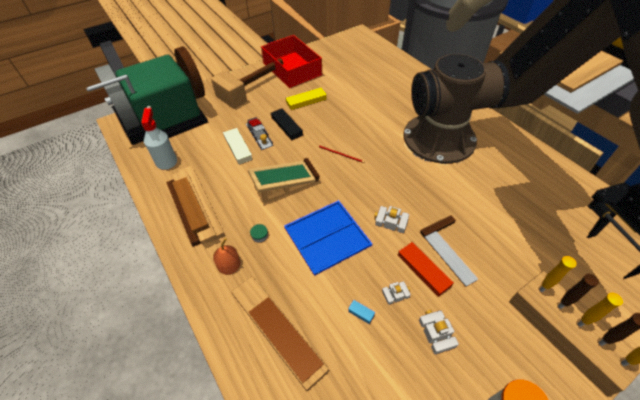

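The top view shows the ramp at (352,180) with its stop at the robot end (350,209). It is to the right (-y) of the tray (280,178). The coarse stone is at (425,226), the plane at (428,195), the fine stone at (425,167), the medium at (206,223), the dressing stone at (208,158) and the tin at (315,131). The smallest guide is at (205,190). The yellow stone and the two larger guides are decoys.

```bash
cat >> h.py <<'E'
from scipy.optimize import minimize
def box(x,y,a,l,w,h,z0=0):
    c,s=np.cos(a),np.sin(a)
    return np.array([[x+c*i*l/2-s*j*w/2,y+s*i*l/2+c*j*w/2,z0+k*h] for i in(-1,1) for j in(-1,1) for k in(0,1)])
S=8
def hullmask(n,P,o,shape):
    q=cv2.convexHull(((w2p(n,P)-o+.5)*S*16).astype(np.int32))
    m=np.zeros(shape,np.uint8); cv2.fillConvexPoly(m,q,1,shift=4); return m
def fit(cams,x0,dims,z0=0):
    # cams: list of (name, mask full-res) ; maximise overlap
    data=[]
    for n,m in cams:
        ys,xs=np.nonzero(m); l,t,r,b=xs.min()-6,ys.min()-6,xs.max()+7,ys.max()+7
        M=cv2.resize(m[t:b,l:r].astype(np.float32),None,fx=S,fy=S,interpolation=cv2.INTER_LINEAR)>.5
        data.append((n,M.astype(np.uint8),np.array([l,t])))
    def c(p):
        P=box(p[0],p[1],p[2],*dims,z0=z0); e=0
        for n,M,o in data:
            H=hullmask(n,P,o,M.shape); e+=1-(H&M).sum()/max(1,(H|M).sum())
        return e
    r=minimize(c,x0,method="Nelder-Mead",options=dict(initial_simplex=np.array(x0)+np.array([[0,0,0],[12,0,0],[0,12,0],[0,0,.15]]),xatol=.05,fatol=1e-4))
    return np.r_[r.x[:2],np.degrees(r.x[2]),r.fun/len(cams)]
def blob(m,uv,rad=40):
    n,L,st,c=cv2.connectedComponentsWithStats(m.astype(np.uint8))
    d=np.linalg.norm(c-uv,axis=1); d[0]=1e9; d[st[:,4]<15]=1e9
    return L==d.argmin()
def hsv(im): return cv2.cvtColor(im,cv2.COLOR_RGB2HSV).astype(int)
def masks(im):
    H,S_,V=np.moveaxis(hsv(im),2,0)
    return dict(coarse=(V<85)&(S_<90), medium=((H<11)|(H>175))&(S_>185)&(V>110), fine=(S_<60)&(V>150),
      dressing=(H>90)&(H<108)&(S_>80)&(V>120), tray=(H>=105)&(H<125)&(S_>140), green=(H>60)&(H<95)&(S_>90))
E
python3 - <<'E'
from h import *
I={n:cv2.imread(f"pics/{n}0.png")[:,:,::-1].copy() for n in("top","scene")}
px=dict(coarse=((425,226),(287,123)),medium=((206,223),(425,268)),fine=((425,167),(237,145)),dressing=((208,158),(362,311)),tray=((280,178),(328,238)))
dm=dict(coarse=(150,50,25),medium=(150,50,25),fine=(150,50,25),dressing=(60,28,22),tray=(184,178,12))
for k,(a,b) in px.items():
    mt=blob(masks(I["top"])[k],a); ms=blob(masks(I["scene"])[k],b)
    w=p2w("top",a,12)[0]; x0=[w[0],w[1],0.0 if k=="tray" else np.pi/2]
    print(k,mt.sum(),ms.sum(),fit([("top",mt)],x0,dm[k]).round(2),fit([("scene",ms)],x0,dm[k]).round(2),fit([("top",mt),("scene",ms)],x0,dm[k]).round(2))
for n,uv in(("top",(353,178)),("scene",(282,175))):
    m=blob(masks(I[n])["green"],uv); print(n,m.sum(),cv2.minAreaRect(np.argwhere(m)[:,::-1].astype(np.float32)))
print("guide",p2w("top",[[205,190]],20),"tin",p2w("top",(315,131),20),"plane",p2w("top",(428,195),20),"ramp",p2w("top",(352,180),48))
E
```

```text
coarse 670 397 [ 4.0666e+02 -3.5570e+02  8.8240e+01  1.1000e-01] [ 4.0378e+02 -3.5816e+02  8.3390e+01  2.6000e-01] [ 4.0657e+02 -3.5796e+02  8.7860e+01  1.9000e-01]
medium 15 1045 [400.2  348.99  90.     1.  ] [3.9796e+02 3.4817e+02 8.9790e+01 2.0000e-01] [397.96 348.17  89.79   0.6 ]
fine 739 451 [ 6.0464e+02 -3.5510e+02  8.3000e+01  6.0000e-02] [ 5.9736e+02 -3.6611e+02  8.1780e+01  2.0000e-01] [ 6.0322e+02 -3.5440e+02  8.3160e+01  1.6000e-01]
dressing 131 269 [6.1189e+02 3.4882e+02 1.0991e+02 3.2000e-01] [6.0648e+02 3.4917e+02 1.1800e+02 2.9000e-01] [6.1008e+02 3.4942e+02 1.1099e+02 3.1000e-01]
tray 2943 3472 [ 5.5292e+02  1.1605e+02 -4.2300e+00  5.0000e-02] [ 5.5123e+02  1.1710e+02 -3.8100e+00  6.0000e-02] [ 5.5220e+02  1.1588e+02 -3.7900e+00  6.0000e-02]
top 878 ((353.0810546875, 177.01351928710938), (17.91948699951172, 49.64848709106445), 9.462322235107422)
scene 586 ((281.9310607910156, 174.0635223388672), (12.373030662536621, 51.20771026611328), 81.02737426757812)
guide [[506.56999284 353.96630748  20.        ]] tin [[706.75392953   3.14672958  20.        ]] plane [[ 506.91661482 -367.01010704   20.        ]] ramp [[ 547.45179155 -117.92456917   48.        ]]
```

```bash
cat >> h.py <<'E'
from scipy.spatial.transform import Rotation as Ro
def down(yaw,tilt=0):
    """tool y (closing line) at world heading yaw deg; z down; tilt deg about the tool y"""
    y=np.array([np.cos(np.radians(yaw)),np.sin(np.radians(yaw)),0]); z=np.array([0,0,-1.]); 
    R=np.c_[np.cross(y,z),y,z]; return R@Ro.from_rotvec([0,np.radians(tilt),0]).as_matrix()
def go(*tg):
    """each target (pos,R): delta (cm), rotvec from present, chained"""
    s=robot.sense(); p,R=np.array(s["tcp_pos"]),np.array(s["tcp_rot"])
    print("t",round(s["time"],2),"p",p.round(1),"yaw",round(np.degrees(np.arctan2(R[1,1],R[0,1])),1),"op",round(s["opening"],3),"q",np.round(s["qpos"]).astype(int).tolist())
    for q,Q in tg:
        print((R.T@(np.array(q)-p)/10).round(2).tolist(),Ro.from_matrix(R.T@Q).as_rotvec(degrees=True).round(2).tolist()); p,R=np.array(q),Q
E
python3 - <<'E'
from h import *
s=robot.sense(); print(np.round(s["tcp_rot"],3)); c=robot.get_calibration("wrist"); print(c)
R=np.array(s["tcp_rot"]); print("cam in tool",R.T@(c["position"]-np.array(s["tcp_pos"])), R.T@c["orientation"])
for y in(90,-90): go(([560,0,350],down(y)))
E
```

```text
[[-0.958  0.286  0.   ]
 [ 0.286  0.958  0.   ]
 [ 0.     0.    -1.   ]]
{'vertical_fov': 61.42803383855872, 'cx': 316.23286854592556, 'cy': 201.55955611056854, 'position': array([115.65638599, 617.8702952 , 385.06425508]), 'orientation': array([[ 2.85782392e-01,  9.31703934e-01,  2.24178953e-01],
       [ 9.58294474e-01, -2.77939234e-01, -6.64942380e-02],
       [ 3.55183375e-04,  2.33832334e-01, -9.72276871e-01]])}
cam in tool [ 6.57079831e+01  1.54330181e-01 -1.62407374e+02] [[-8.12458099e-06 -9.72275205e-01 -2.33839530e-01]
 [ 9.99999967e-01 -6.79640353e-05  2.47841611e-04]
 [-2.56862931e-04 -2.33839520e-01  9.72275173e-01]]
t 0.55 p [178.6 599.  222.7] yaw 73.4 op 1.0 q [67, 28, 89, 0, 63, -6]
[-53.67, -46.5, -12.74] [0.01, 0.0, -16.61]
t 0.55 p [178.6 599.  222.7] yaw 73.4 op 1.0 q [67, 28, 89, 0, 63, -6]
[-53.67, -46.5, -12.74] [0.0, -0.01, 163.39]
```

Request:
step_arm --jaw '[9.5,9.5,9.5,9.5,9.5,9.5,9.5,9.5]' --delta_pos '[[-47.9,-48.2,-12.7],[-47.9,-48.2,-12.7],[-47.9,-48.2,-12.7],[-47.9,-48.2,-12.7],[-47.9,-48.2,-12.7],[-47.9,-48.2,-12.7],[-47.9,-48.2,-12.7],[-47.9,-48.2,-12.7]]' --angular '[[0,0,-16.6],[0,0,-16.6],[0,0,-16.6],[0,0,-16.6],[0,0,-16.6],[0,0,-16.6],[0,0,-16.6],[0,0,-16.6]]'

```text
time: 1.22
tcp_pos: [333.9, 308.5, 284.5]
tcp_rot: [[-1.0, -0.0, 0.001], [-0.0, 1.0, 0.0], [-0.001, 0.0, -1.0]]
wrist_force: [1.0, 0.6, -0.1]
opening: 1.0
gripper_force: 0.0
```

Run:
```python
from h import *
go(([500,0,350],down(90)))
```

```text
t 1.22 p [333.9 308.5 284.5] yaw 90.0 op 1.0 q [34, 10, 107, 0, 63, -56]
[-16.6, -30.85, -6.56] [0.02, 0.03, 0.02]
```

Request:
step_arm --jaw '[9.5,9.5,9.5,9.5,9.5,9.5,9.5,9.5]' --delta_pos '[[-14,-26,-6],[-14,-26,-6],[-14,-26,-6],[-14,-26,-6],[-14,-26,-6],[-14,-26,-6],[-14,-26,-6],[-14,-26,-6]]' --angular '[[0,0,0],[0,0,0],[0,0,0],[0,0,0],[0,0,0],[0,0,0],[0,0,0],[0,0,0]]'

```text
time: 1.88
tcp_pos: [475.7, 46.0, 344.9]
tcp_rot: [[-1.0, 0.003, 0.002], [0.003, 1.0, -0.001], [-0.002, -0.001, -1.0]]
wrist_force: [-0.2, -0.2, -0.5]
opening: 1.0
gripper_force: 0.0
```

Run:
```python
from h import *
import json
go()
im=robot.read_camera("wrist"); cv2.imwrite("pics/w1.png",im[:,:,::-1])
m=blob(masks(im)["tray"],w2p("wrist",[552,116,5])[0])
print(m.sum(),fit([("wrist",m)],[552,116,-.07],(184,178,12)).round(2))
g=blob(masks(im)["green"],w2p("wrist",[547,-118,48])[0])
cs=cv2.findContours(g.astype(np.uint8),0,2)[0]; print([cv2.approxPolyDP(max(cs,key=len),4,True)[:,0].tolist()])
```

```text
t 1.88 p [475.7  46.  344.9] yaw 89.8 op 1.0 q [-2, 9, 99, 0, 72, -92]
12316 [ 5.5077e+02  1.1686e+02 -4.2400e+00  9.0000e-02]
[[[227, 170], [186, 165], [174, 259], [219, 227]]]
```

View pics/w1.png

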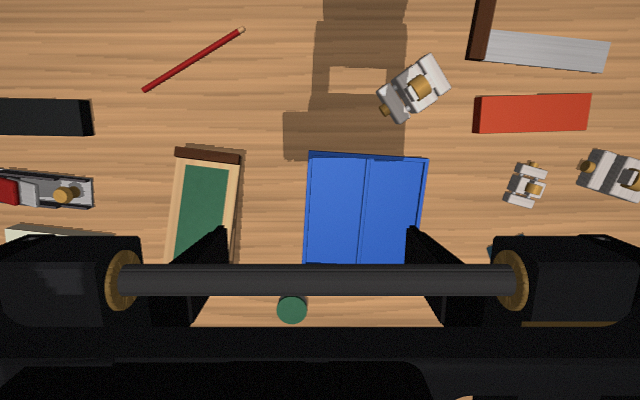

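Run:
```python
import cv2
im=cv2.imread("pics/w1.png"); cv2.imwrite("pics/w1c.png",cv2.resize(im[135:275,150:290],None,fx=4.2,fy=4.2,interpolation=cv2.INTER_CUBIC))
t=cv2.imread("pics/top0.png"); cv2.imwrite("pics/t0c.png",cv2.resize(t[135:225,320:390],None,fx=6,fy=6,interpolation=cv2.INTER_CUBIC))
```

```text
(no output)
```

View pics/w1c.png

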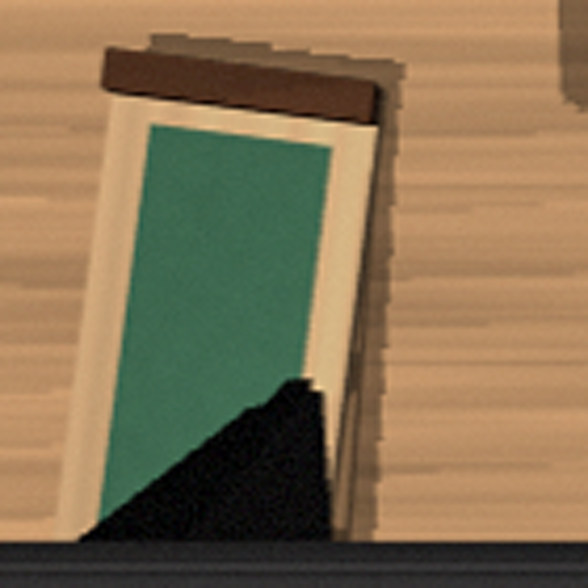

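View pics/t0c.png

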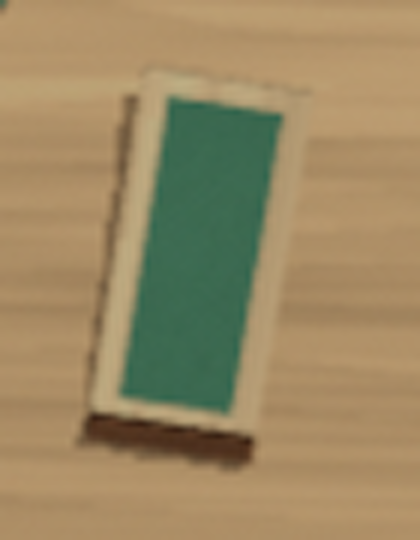

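Run:
```python
from h import *
from scipy.optimize import least_squares
A=np.array([[-86,-45,37.4],[-86,45,37.4]]); wp=np.array([[105,93],[378,125]])/4.2+[150,135]-.4
B=np.array([[-86,45,37.4],[-86,-45,37.4],[100,45,74.8],[100,-45,74.8]]); tp=np.array([[92,412],[252,437],[147,68],[312,95]])/6+[320,135]-.4
def tr(p,X): c,s=np.cos(p[2]),np.sin(p[2]); return np.c_[p[0]+c*X[:,0]-s*X[:,1],p[1]+s*X[:,0]+c*X[:,1],X[:,2]]
def rw(p): return (w2p("wrist",tr(p,A))-wp).ravel()*1.5
def rt(p): return (w2p("top",tr(p,B))-tp).ravel()*3.2
for f in(rt,rw,lambda p:np.r_[rw(p),rt(p)]):
    r=least_squares(f,[547,-118,-.1]); print(r.x[:2].round(1),np.degrees(r.x[2]).round(2),r.fun.round(1))
go(([407,-357,150],down(0)),([407,-357,150],down(180)))
```

```text
[ 549.3 -119.4] -7.63 [-2.4  2.5  1.4  3.2 -0.8 -2.7  1.8 -2.9]
[ 549.2 -115.3] -6.99 [ 0.2  0.  -0.2 -0. ]
[ 549.2 -118.4] -7.98 [-1.5 -0.6 -2.   1.1 -3.8  2.2 -0.2  3.4 -1.2 -2.9  1.4 -2.5]
t 1.93 p [475.4  46.8 344.5] yaw 89.8 op 0.999 q [-2, 9, 99, 0, 72, -92]
[6.71, -40.39, 19.47] [0.04, 0.1, 89.77]
[0.0, 0.0, 0.0] [-0.0, -0.0, -180.0]
```

Request:
step_arm --jaw '[9.5,9.5,9.5,9.5,9.5,9.5,9.5,9.5]' --delta_pos '[[0.5,-3,1],[1,-6,2],[2,-10,3],[2.5,-14,4],[3,-18,5],[3.5,-22,6],[4,-26,7],[4.5,-26,8]]' --angular '[[0,0,7],[0,0,14],[0,0,21],[0,0,28],[0,0,35],[0,0,42],[0,0,49],[0,0,55]]'

```text
time: 2.6
tcp_pos: [428.3, -214.1, 263.1]
tcp_rot: [[-0.566, 0.825, 0.0], [0.825, 0.566, -0.001], [-0.001, -0.0, -1.0]]
wrist_force: [-0.9, 1.5, -0.4]
opening: 0.997
gripper_force: 0.0
```

Run:
```python
from h import *
go(([407,-345,200],down(-2)))
```

```text
t 2.6 p [ 428.3 -214.1  263.1] yaw 34.5 op 0.997 q [-34, 14, 106, 0, 60, -69]
[-9.59, -9.16, 6.32] [0.01, 0.07, 36.45]
```

Request:
step_arm --jaw '[9.5,9.5,9.5,9.5,9.5,9.5,9.5,9.5]' --delta_pos '[[-2,-1.5,1],[-4,-3,2],[-6,-5,3],[-8,-7,4.5],[-9.6,-9.2,6.3],[-9.6,-9.2,6.3],[-9.6,-9.2,6.3],[-9.6,-9.2,6.3]]' --angular '[[0,0,7],[0,0,14],[0,0,21],[0,0,28],[0,0,35],[0,0,36.5],[0,0,36.5],[0,0,36.5]]'

```text
time: 3.27
tcp_pos: [408.4, -340.3, 200.8]
tcp_rot: [[0.025, 1.0, -0.0], [1.0, -0.025, 0.001], [0.001, -0.0, -1.0]]
wrist_force: [0.1, -0.0, 0.1]
opening: 1.0
gripper_force: 0.0
```

Run:
```python
from h import *
go()
im=robot.read_camera("wrist"); o=im.copy()
for z in(0,25):
  q=w2p("wrist",box(407,-357,np.radians(88),150,50,25)[z//25::2])[[0,1,3,2]].astype(np.int32); cv2.polylines(o,[q],True,(255,0,255),1)
cv2.imwrite("pics/w2.png",o[:,:,::-1])
```

```text
t 3.27 p [ 408.4 -340.3  200.8] yaw -1.4 op 1.0 q [-47, 22, 104, 0, 54, -46]
```

View pics/w2.png

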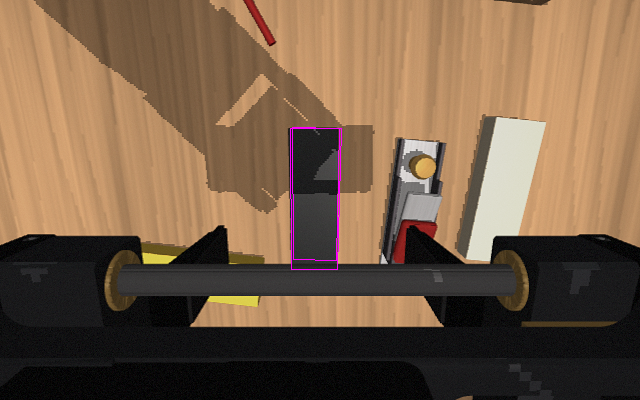

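Overlay on the coarse stone (291–341, 127–268) fits well, so I'll grasp it.

Request:
step_arm --jaw '[8,8,8,8,8,8,8,8]' --delta_pos '[[-1,-0.1,3],[-1.67,-0.1,6],[-1.67,-0.1,9],[-1.67,-0.1,12],[-1.67,-0.1,15],[-1.67,-0.1,17],[-1.67,-0.1,18],[-1.67,-0.1,18.3]]' --angular '[[0,0,0.6],[0,0,0.6],[0,0,0.6],[0,0,0.6],[0,0,0.6],[0,0,0.6],[0,0,0.6],[0,0,0.6]]'

```text
time: 3.98
tcp_pos: [407.0, -356.8, 17.0]
tcp_rot: [[0.035, 0.999, -0.001], [0.999, -0.035, 0.001], [0.001, -0.001, -1.0]]
wrist_force: [-0.1, 0.1, 0.5]
opening: 0.842
gripper_force: 0.0
```

Request:
step_arm --jaw '[4,4,4,4,4,4,4,4]' --delta_pos '[[0,0,0],[0,0,0],[0,0,0],[0,0,0],[0,0,0],[0,0,0],[0,0,0],[0,0,0]]' --angular '[[0,0,0],[0,0,0],[0,0,0],[0,0,0],[0,0,0],[0,0,0],[0,0,0],[0,0,0]]'

```text
time: 4.65
tcp_pos: [406.6, -357.9, 18.6]
tcp_rot: [[0.036, 0.999, 0.0], [0.999, -0.036, -0.0], [-0.0, 0.0, -1.0]]
wrist_force: [-1.9, 0.8, 8.3]
opening: 0.523
gripper_force: 30.0
```

Request:
step_arm --jaw '[4,4,4,4,4,4,4,4]' --delta_pos '[[0,0,-1],[0,0,-3],[0,0,-6],[0,0,-9],[0,0,-12],[0,0,-14],[0,0,-14.5],[0,0,-14.5]]' --angular '[[0,0,0],[0,0,0],[0,0,0],[0,0,0],[0,0,0],[0,0,0],[0,0,0],[0,0,0]]'

```text
time: 5.32
tcp_pos: [406.9, -358.0, 164.2]
tcp_rot: [[0.037, 0.999, 0.002], [0.999, -0.037, -0.002], [-0.002, 0.002, -1.0]]
wrist_force: [-0.1, 0.0, -4.4]
opening: 0.524
gripper_force: 30.0
```

```bash
cat >> h.py <<'E'
def ramp(x,y,z,P=(549.2,-117.5,-7.3)):
    a=np.radians(P[2]); return np.array([P[0]+np.cos(a)*x-np.sin(a)*y,P[1]+np.sin(a)*x+np.cos(a)*y,z])
def rtcp(dx,dn,h=18.2):
    """TCP for coarse stone dx up-slope of the seat and dn off the board"""
    c,s=np.cos(np.radians(15)),np.sin(np.radians(15))
    return ramp(-11+dx*c-s*(dn+h),0,45+dx*s+c*(dn+h))
E
python3 - <<'E'
from h import *
p=rtcp(15,30); print(p)
go((p+[0,0,40],down(82.7,-15)))
E
```

```text
[ 540.2866475  -116.35817321   95.4399105 ]
t 5.32 p [ 406.9 -358.   164.2] yaw -2.1 op 0.524 q [-48, 25, 105, 0, 50, -46]
[24.64, 12.43, 2.85] [-11.08, -11.98, -84.28]
```

Request:
step_arm --jaw '[4,4,4,4,4,4,4,4]' --delta_pos '[[1.5,0.8,0],[3.5,1.8,0],[6,3,0],[8.5,4.2,0],[11,5.5,0],[13,6.6,0],[15,7.5,0],[16,8,0.2]]' --angular '[[-0.9,-1,-6.9],[-1.8,-2,-13.8],[-2.7,-2.9,-20.7],[-3.6,-3.9,-27.5],[-4.5,-4.9,-34.4],[-5.4,-5.8,-41.3],[-6.3,-6.8,-48.2],[-7.2,-7.8,-55]]'

```text
time: 5.98
tcp_pos: [492.5, -198.5, 159.2]
tcp_rot: [[-0.789, 0.592, 0.163], [0.59, 0.805, -0.064], [-0.169, 0.046, -0.984]]
wrist_force: [-0.5, 0.2, -4.6]
opening: 0.524
gripper_force: 30.0
```

Run:
```python
from h import *
go((rtcp(15,30),down(82.7,-15)))
```

```text
t 5.98 p [ 492.5 -198.5  159.2] yaw 53.7 op 0.524 q [-30, 22, 113, 3, 35, -85]
[2.16, 9.14, 6.54] [-3.71, -4.46, -28.9]
```

Request:
step_arm --jaw '[4,4,4,4,4,4,4,4]' --delta_pos '[[0.4,2,0.3],[0.9,4,0.8],[1.4,6,1.4],[1.8,8,2.2],[2,9,3.5],[2.16,9.14,5],[2.16,9.14,6],[2.16,9.14,6.54]]' --angular '[[-0.8,-0.9,-6],[-1.5,-1.8,-12],[-2.3,-2.7,-18],[-3,-3.6,-24],[-3.71,-4.46,-28.9],[-3.71,-4.46,-28.9],[-3.71,-4.46,-28.9],[-3.71,-4.46,-28.9]]'

```text
time: 6.65
tcp_pos: [540.0, -118.8, 94.5]
tcp_rot: [[-0.958, 0.135, 0.254], [0.13, 0.991, -0.034], [-0.257, 0.001, -0.967]]
wrist_force: [-0.3, 0.3, -3.8]
opening: 0.525
gripper_force: 30.0
```

Run:
```python
from h import *
go((rtcp(6,3),down(82.7,-15)))
im=robot.read_camera("wrist"); o=im.copy()
def ln(P,c): cv2.polylines(o,[np.round(w2p("wrist",np.array(P))).astype(np.int32)],True,c,1)
ln([ramp(-86,-45,37.4),ramp(-86,45,37.4)],(255,0,255)); ln([ramp(-100,-45,21),ramp(-100,45,21),ramp(100,45,75),ramp(100,-45,75)],(0,255,255))
cv2.imwrite("pics/w3.png",o[:,:,::-1])
```

```text
t 6.65 p [ 540.  -118.8   94.5] yaw 82.3 op 0.525 q [-21, 29, 116, 10, 21, -112]
[0.87, 0.24, 2.61] [-0.08, -0.13, -0.43]
```

View pics/w3.png

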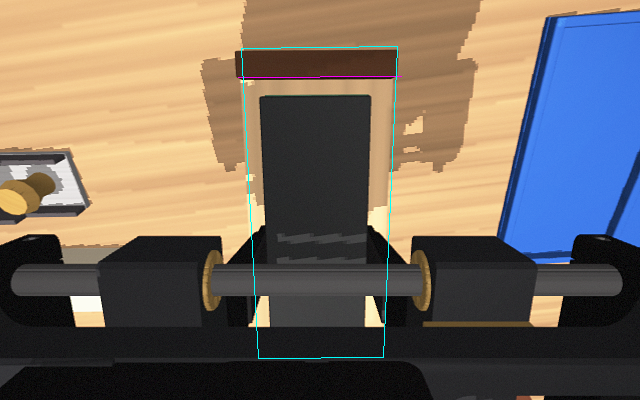

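Request:
step_arm --jaw '[4,4,4,4,4,4,4,4]' --delta_pos '[[0.2,0.1,0.6],[0.4,0.2,1.2],[0.6,0.2,1.8],[0.87,0.2,2.4],[0.87,0.2,2.6],[0.87,0.2,2.6],[0.87,0.2,2.6],[0.87,0.2,2.6]]' --angular '[[0,0,-0.4],[0,0,-0.4],[0,0,-0.4],[0,0,-0.4],[0,0,-0.4],[0,0,-0.4],[0,0,-0.4],[0,0,-0.4]]'

```text
time: 7.37
tcp_pos: [539.8, -117.0, 69.9]
tcp_rot: [[-0.958, 0.127, 0.259], [0.122, 0.992, -0.036], [-0.261, -0.002, -0.965]]
wrist_force: [0.2, -0.3, -4.1]
opening: 0.524
gripper_force: 30.0
```

Request:
step_arm --jaw '[4,4,4,4,4,4,4,4]' --delta_pos '[[0,0,0.05],[0,0,0.1],[0,0,0.15],[0,0,0.2],[0,0,0.25],[0,0,0.25],[0,0,0.25],[0,0,0.25]]' --angular '[[0,0,0],[0,0,0],[0,0,0],[0,0,0],[0,0,0],[0,0,0],[0,0,0],[0,0,0]]'

```text
time: 8.03
tcp_pos: [540.2, -117.0, 67.2]
tcp_rot: [[-0.958, 0.127, 0.258], [0.122, 0.992, -0.035], [-0.26, -0.002, -0.965]]
wrist_force: [0.6, -0.1, -3.7]
opening: 0.523
gripper_force: 30.0
```

Run:
```python
from h import *
go((rtcp(0,0),down(82.7,-15)))
```

```text
t 8.03 p [ 540.2 -117.    67.2] yaw 82.7 op 0.523 q [-21, 31, 118, 12, 16, -114]
[0.77, 0.07, 0.27] [-0.13, 0.1, 0.02]
```

Request:
step_arm --jaw '[4,4,4,4,4,4,4,4]' --delta_pos '[[0,0,0.04],[0,0,0.08],[0,0,0.12],[0,0,0.16],[0,0,0.2],[0,0,0.24],[0,0,0.28],[0,0,0.28]]' --angular '[[0,0,0],[0,0,0],[0,0,0],[0,0,0],[0,0,0],[0,0,0],[0,0,0],[0,0,0]]'

```text
time: 8.7
tcp_pos: [540.9, -117.1, 64.9]
tcp_rot: [[-0.958, 0.127, 0.258], [0.122, 0.992, -0.035], [-0.261, -0.002, -0.965]]
wrist_force: [-3.7, -0.2, 3.5]
opening: 0.522
gripper_force: 30.0
```

Request:
step_arm --jaw '[4,4,4,4,4,4,4,4]' --delta_pos '[[0.1,0,0],[0.2,0,0],[0.3,0,0],[0.4,0,0],[0.5,0,0],[0.6,0,0],[0.65,0,0],[0.65,0,0]]' --angular '[[0,0,0],[0,0,0],[0,0,0],[0,0,0],[0,0,0],[0,0,0],[0,0,0],[0,0,0]]'

```text
time: 9.37
tcp_pos: [535.6, -116.8, 63.5]
tcp_rot: [[-0.957, 0.128, 0.261], [0.123, 0.992, -0.036], [-0.263, -0.003, -0.965]]
wrist_force: [3.6, -0.5, 6.1]
opening: 0.528
gripper_force: 29.9
```

Request:
step_arm --jaw '[4,4,4,4,4,4,4,4]' --delta_pos '[[0.03,0,0],[0.06,0,0],[0.09,0,0],[0.12,0,0],[0.15,0,0],[0.18,0,0],[0.2,0,0],[0.2,0,0]]' --angular '[[0,0,0],[0,0,0],[0,0,0],[0,0,0],[0,0,0],[0,0,0],[0,0,0],[0,0,0]]'

```text
time: 10.03
tcp_pos: [535.0, -117.0, 63.4]
tcp_rot: [[-0.956, 0.128, 0.263], [0.123, 0.992, -0.038], [-0.266, -0.004, -0.964]]
wrist_force: [9.9, -0.7, 3.8]
opening: 0.519
gripper_force: 30.0
```

Request:
step_arm --jaw '[4,4,4,4,4,4,4,4]' --delta_pos '[[0.05,0,0],[0.1,0,0],[0.15,0,0],[0.2,0,0],[0.2,0,0],[0.2,0,0],[0.2,0,0],[0.2,0,0]]' --angular '[[0,0,0],[0,0,0],[0,0,0],[0,0,0],[0,0,0],[0,0,0],[0,0,0],[0,0,0]]'

```text
time: 10.7
tcp_pos: [534.7, -117.3, 63.6]
tcp_rot: [[-0.955, 0.129, 0.267], [0.123, 0.992, -0.039], [-0.269, -0.005, -0.963]]
wrist_force: [15.1, 1.1, 5.1]
opening: 0.522
gripper_force: 30.0
```

Run:
```python
from h import *
go()
im=robot.read_camera("wrist"); cv2.imwrite("pics/w4.png",cv2.resize(im[20:320,220:420],None,fx=2,fy=2,interpolation=2)[:,:,::-1])
```

```text
t 10.7 p [ 534.7 -117.3   63.6] yaw 82.6 op 0.522 q [-21, 32, 119, 13, 15, -116]
```

View pics/w4.png

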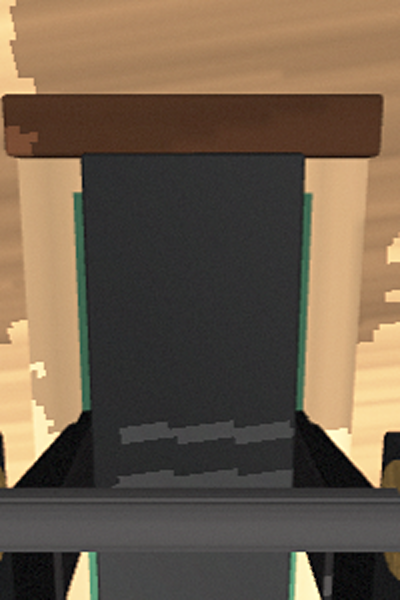

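The stone butts squarely on the stop (crop 83–303, edge at row 155) and is centred on the pad. I'll ease off, release and rise.

Request:
step_arm --jaw '[4,4,4,5.6,6,6.4,6.4,6.4]' --delta_pos '[[-0.1,0,0],[-0.2,0,0],[-0.2,0,0],[-0.2,0,0],[-0.2,0,0],[-0.2,0,0],[-0.2,0,0],[-0.2,0,0]]' --angular '[[0,0,0],[0,0,0],[0,0,0],[0,0,0],[0,0,0],[0,0,0],[0,0,0],[0,0,0]]'

```text
time: 11.42
tcp_pos: [532.5, -116.0, 62.1]
tcp_rot: [[-0.958, 0.127, 0.257], [0.123, 0.992, -0.035], [-0.26, -0.002, -0.966]]
wrist_force: [-1.0, 0.2, -0.8]
opening: 0.671
gripper_force: 0.0
```

Request:
step_arm --jaw '[6.8,6.8,6.8,6.8,6.8,6.8,6.8,6.8]' --delta_pos '[[0,0,-1],[0,0,-3],[0,0,-6],[0,0,-9],[0,0,-12],[0,0,-13],[0,0,-13],[0,0,-13]]' --angular '[[0,0,0],[0,0,0],[0,0,0],[0,0,0],[0,0,0],[0,0,0],[0,0,0],[0,0,0]]'

```text
time: 12.08
tcp_pos: [499.2, -111.5, 188.0]
tcp_rot: [[-0.957, 0.128, 0.259], [0.122, 0.992, -0.036], [-0.261, -0.003, -0.965]]
wrist_force: [-0.4, -0.4, 0.7]
opening: 0.716
gripper_force: 0.0
```

Run:
```python
from h import *
im=robot.read_camera("wrist"); cv2.imwrite("pics/w5.png",im[:,:,::-1])
# fine target: closing heading 83-90=-7
go(([603,-340,200],down(-7)))
```

```text
t 12.13 p [ 499.  -111.4  187. ] yaw 82.7 op 0.713 q [-22, 17, 117, 7, 32, -110]
[-13.1, -21.35, 2.23] [11.69, 11.93, 89.12]
```

Request:
step_arm --jaw '[8,8,8,8,8,8,8,8]' --delta_pos '[[-1,-2,0],[-3,-4,0],[-4,-6,0],[-5,-8,0],[-6,-10,0],[-7,-12,0],[-8,-13.5,0],[-9,-14.5,0]]' --angular '[[0.9,0.9,6.9],[1.8,1.8,13.8],[2.7,2.8,20.6],[3.6,3.7,27.5],[4.5,4.6,34.4],[5.4,5.5,41.3],[6.3,6.5,48.1],[7.2,7.4,55]]'

```text
time: 12.8
tcp_pos: [567.0, -267.7, 209.2]
tcp_rot: [[-0.447, 0.891, 0.086], [0.89, 0.452, -0.062], [-0.094, 0.049, -0.994]]
wrist_force: [-0.1, 0.7, 0.4]
opening: 0.84
gripper_force: 0.0
```

Run:
```python
from h import *
go(([603,-340,200],down(-7)))
```

```text
t 12.8 p [ 567.  -267.7  209.2] yaw 26.9 op 0.84 q [-31, 27, 94, -1, 53, -58]
[-7.95, -0.11, 1.67] [4.3, 4.4, 33.75]
```

Request:
step_arm --jaw '[8,8,8,8,8,8,8,8]' --delta_pos '[[-1.5,0,0.3],[-3,0,0.6],[-4.5,0,0.9],[-6,-0.1,1.2],[-7.95,-0.1,1.67],[-7.95,-0.1,1.67],[-7.95,-0.1,1.67],[-7.95,-0.1,1.67]]' --angular '[[0.9,0.9,6.8],[1.7,1.8,13.5],[2.6,2.6,20.2],[3.4,3.5,27],[4.3,4.4,33.75],[4.3,4.4,33.75],[4.3,4.4,33.75],[4.3,4.4,33.75]]'

```text
time: 13.47
tcp_pos: [603.1, -337.7, 200.8]
tcp_rot: [[0.113, 0.994, 0.002], [0.994, -0.113, -0.001], [-0.001, 0.002, -1.0]]
wrist_force: [-0.1, 0.8, 0.4]
opening: 0.841
gripper_force: 0.0
```

Run:
```python
from h import *
im=robot.read_camera("wrist"); o=im.copy()
for k in(0,1):
  q=w2p("wrist",box(603.2,-354.6,np.radians(83),150,50,25)[k::2])[[0,1,3,2]].astype(np.int32); cv2.polylines(o,[q],True,(255,0,255),1)
cv2.imwrite("pics/w6.png",o[40:340,170:470,::-1])
go(([603.2,-354.6,18],down(-7)))
```

```text
t 13.52 p [ 603.2 -337.6  201.6] yaw -6.5 op 0.842 q [-35, 35, 81, 0, 65, -28]
[-1.67, 0.15, 18.36] [0.14, 0.07, 0.52]
```

View pics/w6.png

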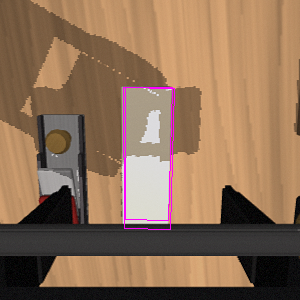

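Request:
step_arm --jaw '[7,7,7,7,7,7,7,7]' --delta_pos '[[-1,0.1,3],[-1.67,0.1,6],[-1.67,0.1,9],[-1.67,0.1,12],[-1.67,0.1,15],[-1.67,0.1,17],[-1.67,0.1,18],[-1.67,0.1,18.3]]' --angular '[[0,0,0.5],[0,0,0.5],[0,0,0.5],[0,0,0.5],[0,0,0.5],[0,0,0.5],[0,0,0.5],[0,0,0.5]]'

```text
time: 14.18
tcp_pos: [602.7, -354.4, 18.2]
tcp_rot: [[0.122, 0.992, 0.002], [0.992, -0.122, -0.001], [-0.001, 0.002, -1.0]]
wrist_force: [-0.0, -0.3, 0.3]
opening: 0.737
gripper_force: 0.0
```

Request:
step_arm --jaw '[4,4,4,4,4,4,4,4]' --delta_pos '[[0,0,0],[0,0,0],[0,0,0],[0,0,0],[0,0,0],[0,0,0],[0,0,0],[0,0,0]]' --angular '[[0,0,0],[0,0,0],[0,0,0],[0,0,0],[0,0,0],[0,0,0],[0,0,0],[0,0,0]]'

```text
time: 14.85
tcp_pos: [603.2, -355.6, 21.3]
tcp_rot: [[0.124, 0.992, 0.004], [0.992, -0.124, -0.003], [-0.003, 0.004, -1.0]]
wrist_force: [-3.8, 1.2, 6.8]
opening: 0.523
gripper_force: 30.0
```

Request:
step_arm --jaw '[4,4,4,4,4,4,4,4]' --delta_pos '[[0,0,-1],[0,0,-3],[0,0,-6],[0,0,-9],[0,0,-12],[0,0,-15],[0,0,-18],[0,0,-18]]' --angular '[[0,0,0],[0,0,0],[0,0,0],[0,0,0],[0,0,0],[0,0,0],[0,0,0],[0,0,0]]'

```text
time: 15.52
tcp_pos: [604.3, -356.0, 207.3]
tcp_rot: [[0.124, 0.992, 0.012], [0.992, -0.124, -0.008], [-0.007, 0.013, -1.0]]
wrist_force: [1.6, -0.6, -1.1]
opening: 0.526
gripper_force: 30.0
```

```bash
cat >> h.py <<'E'
def tray(x,y,z,P=(551.5,116.4,-4.1)):
    a=np.radians(P[2]); return np.array([P[0]+np.cos(a)*x-np.sin(a)*y,P[1]+np.sin(a)*x+np.cos(a)*y,z])
E
python3 - <<'E'
from h import *
print(tray(0,43,100))
go((tray(0,43,100),down(85.9)))
E
```

```text
[554.57439011 159.28995367 100.        ]
t 15.52 p [ 604.3 -356.   207.3] yaw -7.1 op 0.526 q [-36, 35, 79, 0, 65, -29]
[50.59, -11.44, 10.24] [0.26, 0.89, -93.0]
```

Request:
step_arm --jaw '[4,4,4,4,4,4,4,4]' --delta_pos '[[2,-0.4,0],[5,-1.1,0],[8.5,-1.9,0],[12,-2.7,0],[15.5,-3.5,0],[19,-4.3,0],[22.5,-5.1,0],[25,-5.6,0]]' --angular '[[0,0,-6.5],[0,0.1,-13.4],[0,0.1,-20.3],[0,0.2,-27.2],[0,0.2,-34],[0,0.3,-41],[0,0.4,-48],[0.1,0.5,-55]]'

```text
time: 16.18
tcp_pos: [577.0, -97.2, 199.0]
tcp_rot: [[-0.746, 0.665, -0.001], [0.665, 0.746, 0.006], [0.005, 0.003, -1.0]]
wrist_force: [-0.1, -0.2, -3.8]
opening: 0.523
gripper_force: 30.0
```

Run:
```python
from h import *
go((tray(0,43,200),down(85.9)))
```

```text
t 16.18 p [577.  -97.2 199. ] yaw 48.3 op 0.523 q [-16, 26, 97, 0, 57, -65]
[18.75, 17.66, 0.04] [0.27, -0.2, -37.62]
```

Request:
step_arm --jaw '[4,4,4,4,4,4,4,4]' --delta_pos '[[2.2,2,0],[4.7,4.4,0],[7.2,6.8,0],[9.7,9.2,0],[12.2,11.6,0],[15,14,0],[17.5,16.5,0],[18.75,17.66,0]]' --angular '[[0,0,-5],[0,0,-11],[0.1,0,-17],[0.1,-0.1,-23],[0.2,-0.1,-29],[0.2,-0.2,-34],[0.27,-0.2,-37.6],[0.27,-0.2,-37.6]]'

```text
time: 16.85
tcp_pos: [556.4, 160.2, 200.3]
tcp_rot: [[-0.997, 0.073, 0.0], [0.073, 0.997, -0.0], [-0.001, 0.0, -1.0]]
wrist_force: [0.7, -0.9, -3.6]
opening: 0.526
gripper_force: 30.0
```

Run:
```python
from h import *
go((tray(0,43,50),down(85.9)))
im=robot.read_camera("wrist"); o=im.copy()
for z in(0,12):
  P=[tray(a,b,z) for a,b in((-92,-89),(-92,89),(92,89),(92,-89))]; cv2.polylines(o,[w2p("wrist",np.array(P)).astype(np.int32)],True,(255,0,255),1)
cv2.imwrite("pics/w7.png",o[:,:,::-1])
```

```text
t 16.85 p [556.4 160.2 200.3] yaw 85.8 op 0.526 q [10, 26, 97, 0, 57, -76]
[0.19, -0.1, 15.03] [0.0, 0.03, -0.07]
```

View pics/w7.png

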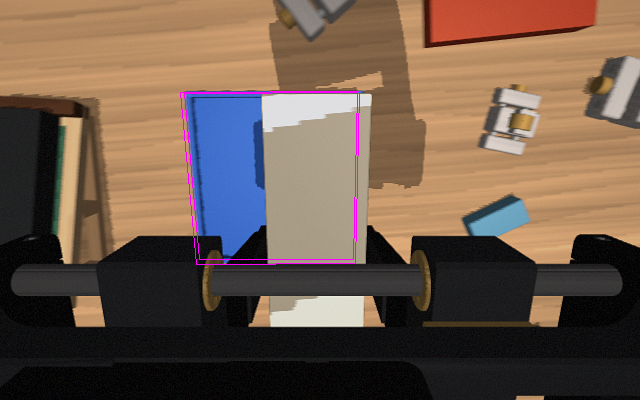

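Tray overlay agrees to about 1 px (left edge 183, near edge row 92). Lowering the fine stone.

Request:
step_arm --jaw '[4,4,4,4,4,4,4,4]' --delta_pos '[[0.1,-0.1,2.5],[0.2,-0.1,5.5],[0.2,-0.1,8.5],[0.2,-0.1,11.5],[0.2,-0.1,14],[0.2,-0.1,16],[0.2,-0.1,16.8],[0.2,-0.1,16.8]]' --angular '[[0,0,0],[0,0,0],[0,0,0],[0,0,0],[0,0,0],[0,0,0],[0,0,0],[0,0,0]]'

```text
time: 17.57
tcp_pos: [554.5, 155.4, 30.7]
tcp_rot: [[-0.997, 0.079, -0.003], [0.079, 0.997, -0.001], [0.003, -0.001, -1.0]]
wrist_force: [-0.7, 0.3, -3.2]
opening: 0.519
gripper_force: 30.0
```

Request:
step_arm --jaw '[4,4,4,4,4,4,4,4]' --delta_pos '[[0,0,0.06],[0,0,0.12],[0,0,0.18],[0,0,0.24],[0,0,0.3],[0,0,0.36],[0,0,0.42],[0,0,0.45]]' --angular '[[0,0,0],[0,0,0],[0,0,0],[0,0,0],[0,0,0],[0,0,0],[0,0,0],[0,0,0]]'

```text
time: 18.23
tcp_pos: [555.3, 155.7, 27.8]
tcp_rot: [[-0.997, 0.079, 0.0], [0.079, 0.997, -0.001], [-0.001, -0.001, -1.0]]
wrist_force: [0.2, -0.1, -2.7]
opening: 0.521
gripper_force: 30.0
```

Request:
step_arm --jaw '[4,4,4,4,4,4,4,4]' --delta_pos '[[0,0.2,0.05],[0,0.3,0.1],[0,0.3,0.15],[0,0.3,0.2],[0,0.3,0.25],[0,0.3,0.3],[0,0.3,0.35],[0,0.3,0.35]]' --angular '[[0,0,0],[0,0,0],[0,0,0],[0,0,0],[0,0,0],[0,0,0],[0,0,0],[0,0,0]]'

```text
time: 18.9
tcp_pos: [555.6, 158.8, 25.3]
tcp_rot: [[-0.997, 0.079, 0.001], [0.079, 0.997, -0.001], [-0.001, -0.0, -1.0]]
wrist_force: [-4.7, -0.2, 9.8]
opening: 0.522
gripper_force: 30.0
```

Request:
step_arm --jaw '[4,5.2,5.6,6,6.4,6.4,6.4,6.4]' --delta_pos '[[0,0,-0.1],[0,0,-0.1],[0,0,-0.1],[0,0,-0.1],[0,0,-0.1],[0,0,-0.1],[0,0,-0.1],[0,0,-0.1]]' --angular '[[0,0,0],[0,0,0],[0,0,0],[0,0,0],[0,0,0],[0,0,0],[0,0,0],[0,0,0]]'

```text
time: 19.57
tcp_pos: [555.6, 158.7, 25.2]
tcp_rot: [[-0.997, 0.079, 0.0], [0.079, 0.997, -0.001], [-0.0, -0.001, -1.0]]
wrist_force: [0.4, -0.2, 0.2]
opening: 0.67
gripper_force: 0.0
```

Request:
step_arm --jaw '[6.4,6.4,6.4,6.4,6.4,6.4,6.4,6.4]' --delta_pos '[[0,0,-1],[0,0,-4],[0,1,-8],[0,4,-12],[1,7,-16],[2,10,-17],[2,10,-17],[2,10,-17]]' --angular '[[0,0,0],[0,0,0],[0,0,0],[0,0,0],[0,0,0],[0,0,0],[0,0,0],[0,0,0]]'

```text
time: 20.23
tcp_pos: [543.1, 262.0, 197.4]
tcp_rot: [[-0.997, 0.076, 0.004], [0.076, 0.997, 0.0], [-0.004, 0.001, -1.0]]
wrist_force: [0.2, -0.0, -0.2]
opening: 0.677
gripper_force: 0.0
```

Run:
```python
from h import *
go()
im=robot.read_camera("wrist"); cv2.imwrite("pics/w8.png",im[:,:,::-1])
M=masks(im)
for k,g,a,d in(("dressing",[610,349.5,20],2.0,(60,28,22)),("medium",[398,348,20],1.57,(150,50,25))):
    m=blob(M[k],w2p("wrist",g)[0]); ys,xs=np.nonzero(m); print(k,m.sum(),xs.min(),xs.max(),ys.min(),ys.max()); print(fit([("wrist",m)],[g[0],g[1],a],d).round(2))
print([(np.round(x["bbox"]).tolist(),round(x["conf"],2)) for x in robot.find_in("wrist","honing_guide")])
```

```text
t 20.23 p [543.1 262.  197.4] yaw 85.7 op 0.677 q [20, 28, 94, 0, 58, -66]
dressing 663 394 431 218 248
[6.1651e+02 3.4962e+02 1.1365e+02 4.8000e-01]
medium 5315 315 480 0 60Traceback (most recent call last):
  File "<stdin>", line 6, in <module>
  File "h.py", line 26, in fit
    M=cv2.resize(m[t:b,l:r].astype(np.float32),None,fx=S,fy=S,interpolation=cv2.INTER_LINEAR)>.5
      ~~~~~~~~~~^^^^^^^^^^^^^^^^^^^^^^^^^^^^^^^^^^^^^^^^^^^^^^^^^^^^^^^^^^^^^^^^^^^^^^^^^^^^^
cv2.error: OpenCV(4.12.0) /io/opencv/modules/imgproc/src/resize.cpp:4208: error: (-215:Assertion failed) !ssize.empty() in function 'resize'
```

View pics/w8.png

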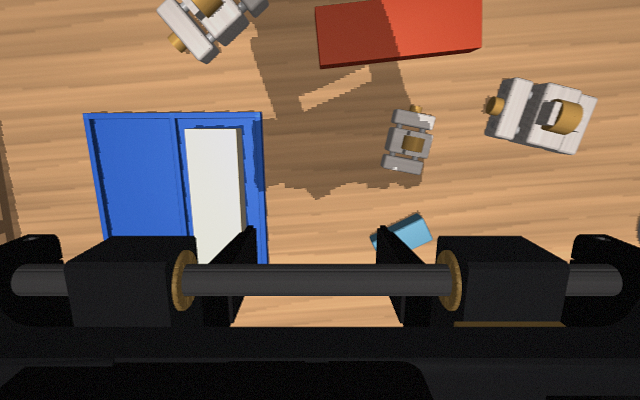

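```bash
cat >> h.py <<'E'
_cal=cal; POSE={}
def cal(n):
    if n in POSE:
        f,cx,cy,_,_=_cal("wrist"); p,yaw=POSE[n]; R=down(yaw)
        return f,cx,cy,np.array(p)+R@[65.7,.15,-162.4],R@np.array([[0,-.97228,-.23384],[1,0,0],[0,-.23384,.97228]])
    return _cal(n)
E
python3 - <<'E'
import h; from h import *
h.POSE.update(w7=((556.4,160.2,200.3),85.8),w8=((543.1,262,197.4),85.7))
I={n:cv2.imread(f"pics/{n}.png")[:,:,::-1].copy() for n in("w8",)}
I["w7"]=cv2.imread("pics/w7.png")[:,:,::-1].copy()
for n in("w7","w8"):
    H,S_,V=np.moveaxis(hsv(I[n]),2,0)
    m=blob((H>85)&(H<112)&(S_>60)&(V>40),w2p(n,[610,349.5,15])[0]); ys,xs=np.nonzero(m); print(n,m.sum(),xs.min(),xs.max(),ys.min(),ys.max())
    print(fit([(n,m)],[610,349.5,2.0],(60,28,22)).round(2))
    if n=="w7": print(cv2.minAreaRect(np.argwhere(m)[:,::-1].astype(np.float32)))
m=blob(masks(I["w8"])["medium"],(400,30)); ys,xs=np.nonzero(m)
for y in (20,30,40): r=xs[ys==y]; print(y,r.min(),r.max())
for x in(330,380,430,470): c=ys[xs==x]; print(x,c.max(), p2w("w8",(x,c.max()),0).round(1))
for n,uv in(("w8",(408,140)),): print("guide mid",p2w(n,[uv,(402,171),(416,112)],18).round(1))
t=cv2.imread("pics/top0.png")[:,:,::-1].copy(); H,S_,V=np.moveaxis(hsv(t),2,0)
m=blob(((H<14)|(H>172))&(S_>150)&(V>110),(206,223)); print(m.sum(),fit([("top",m)],[398,348,1.57],(150,50,25)).round(2))
s=cv2.imread("pics/scene0.png")[:,:,::-1].copy()
go(([560,349,197],down(25)))
E
```

```text
w7 1706 463 529 196 236
[6.1078e+02 3.4991e+02 1.1424e+02 1.7000e-01]
((496.2008056640625, 219.072998046875), (30.99146270751953, 61.197566986083984), 64.98310089111328)
w8 895 388 431 214 249
[6.0958e+02 3.4837e+02 1.1399e+02 4.0000e-01]
20 316 480
30 317 480
40 318 480
330 56 [[416.3 285.4   0. ]]
380 58 [[421.9 335.    0. ]]
430 35 [[404.5 384.6   0. ]]
470 48 [[419.3 424.2   0. ]]
guide mid [[503.3 357.2  18. ]
 [534.1 350.7  18. ]
 [476.8 365.3  18. ]]
705 [4.0466e+02 3.4755e+02 9.1300e+01 6.0000e-02]
t 20.28 p [543.  260.5 195.7] yaw 85.6 op 0.674 q [19, 28, 94, 0, 58, -66]
[-1.02, 8.95, -0.13] [0.01, 0.09, 60.6]
```

Request:
step_arm --jaw '[5,5,5,5,5,5,5,5]' --delta_pos '[[-1,1.5,0],[-2,3,1],[-3,5,2],[-4,6.5,3],[-5,8,5],[-6,9,6.5],[-6.05,9.4,7.5],[-6.05,9.4,7.5]]' --angular '[[0,0,7],[0,0,14],[0,0,21],[0,0,28],[0,0,35],[0,0,42],[0,0,49],[0,0,56]]'

```text
time: 20.95
tcp_pos: [610.7, 347.4, 115.4]
tcp_rot: [[-0.486, 0.874, -0.005], [0.874, 0.486, -0.004], [-0.0, -0.006, -1.0]]
wrist_force: [0.4, 0.8, -0.3]
opening: 0.522
gripper_force: 0.0
```

Run:
```python
from h import *
go(([610.5,349.7,16],down(24)))
im=robot.read_camera("wrist"); cv2.imwrite("pics/w9.png",im[:,:,::-1])
H,S_,V=np.moveaxis(hsv(im),2,0); b=w2p("wrist",box(610.5,349.7,np.radians(114),60,28,22))
m=blob((H>85)&(H<112)&(S_>60)&(V>40),w2p("wrist",[610,349.5,15])[0]); ys,xs=np.nonzero(m)
print(b[:,0].min(),b[:,0].max(),b[:,1].min(),b[:,1].max(),"seen",xs.min(),xs.max(),ys.min(),ys.max())
```

```text
t 20.95 p [610.7 347.4 115.4] yaw 29.1 op 0.522 q [24, 41, 83, 0, 57, -5]
[0.21, 0.16, 9.94] [-0.37, 0.04, 5.1]
297.8690773799521 339.5557027274048 160.71840001907697 240.74089861112154 seen 297 339 162 240
```

Excellent agreement. I'll descend and grip the dressing stone.

Request:
step_arm --jaw '[5,5,5,5,5,5,5,5]' --delta_pos '[[0.2,0.16,2],[0.2,0.16,4],[0.2,0.16,6],[0.2,0.16,8],[0.2,0.16,9.4],[0.2,0.16,9.9],[0.2,0.16,9.9],[0.2,0.16,9.9]]' --angular '[[-0.2,0,5],[-0.4,0,5],[-0.4,0,5],[-0.4,0,5],[-0.4,0,5],[-0.4,0,5],[-0.4,0,5],[-0.4,0,5]]'

```text
time: 21.67
tcp_pos: [612.0, 351.1, 21.6]
tcp_rot: [[-0.415, 0.91, 0.007], [0.91, 0.415, 0.002], [-0.001, 0.007, -1.0]]
wrist_force: [0.1, -0.1, 0.1]
opening: 0.529
gripper_force: 0.0
```

Request:
step_arm --jaw '[2,2,2,2,2,2,2,2]' --delta_pos '[[0,0,0],[0,0,0],[0,0,0],[0,0,0],[0,0,0],[0,0,0],[0,0,0],[0,0,0]]' --angular '[[0,0,0],[0,0,0],[0,0,0],[0,0,0],[0,0,0],[0,0,0],[0,0,0],[0,0,0]]'

```text
time: 22.33
tcp_pos: [611.7, 351.6, 21.8]
tcp_rot: [[-0.415, 0.91, 0.007], [0.91, 0.415, 0.003], [-0.001, 0.008, -1.0]]
wrist_force: [-2.7, -1.8, 5.8]
opening: 0.291
gripper_force: 30.0
```

Request:
step_arm --jaw '[2,2,2,2,2,2,2,2]' --delta_pos '[[0,0,-1],[0,0,-3],[0,0,-6],[0,0,-8],[0,0,-10],[0,0,-10],[0,0,-10],[0,0,-10]]' --angular '[[0,0,0],[0,0,0],[0,0,0],[0,0,0],[0,0,0],[0,0,0],[0,0,0],[0,0,0]]'

```text
time: 23.0
tcp_pos: [610.5, 351.0, 120.3]
tcp_rot: [[-0.415, 0.91, 0.006], [0.91, 0.415, 0.002], [-0.001, 0.006, -1.0]]
wrist_force: [-0.1, -0.6, -1.3]
opening: 0.292
gripper_force: 30.0
```

Run:
```python
from h import *
go(([555.6,158.5,75],down(86)))
```

```text
t 23.0 p [610.5 351.  120.3] yaw 24.5 op 0.292 q [25, 40, 83, 0, 57, 0]
[-15.24, -13.01, 4.46] [0.29, 0.21, -61.51]
```

Request:
step_arm --jaw '[2,2,2,2,2,2,2,2]' --delta_pos '[[-1.5,-1.3,0],[-3.5,-3,0],[-5.5,-4.7,0],[-8,-6.8,0],[-10.5,-9,0],[-13,-11.1,0],[-15,-12.8,0],[-15.24,-13,0.5]]' --angular '[[0,0,-7],[0,0,-14],[0,0,-21],[0,0,-28],[0.1,0.1,-35],[0.2,0.1,-42],[0.2,0.2,-49],[0.3,0.2,-56]]'

```text
time: 23.67
tcp_pos: [554.4, 155.2, 114.7]
tcp_rot: [[-0.987, 0.162, -0.001], [0.162, 0.987, -0.0], [0.001, -0.001, -1.0]]
wrist_force: [0.5, 1.0, -1.3]
opening: 0.292
gripper_force: 30.0
```

Run:
```python
from h import *
go(([555.6,158.5,55],down(86)))
```

```text
t 23.67 p [554.4 155.2 114.7] yaw 80.7 op 0.292 q [9, 32, 103, 0, 46, -72]
[-0.07, 0.35, 5.96] [-0.03, -0.08, -5.3]
```

Request:
step_arm --jaw '[2,2,2,2,2,2,2,2]' --delta_pos '[[0,0.3,1],[-0.07,0.35,2.5],[-0.07,0.35,4],[-0.07,0.35,5],[-0.07,0.35,5.7],[-0.07,0.35,5.9],[-0.07,0.35,5.9],[-0.07,0.35,5.9]]' --angular '[[0,0,-5.3],[0,0,-5.3],[0,0,-5.3],[0,0,-5.3],[0,0,-5.3],[0,0,-5.3],[0,0,-5.3],[0,0,-5.3]]'

```text
time: 24.33
tcp_pos: [557.4, 162.1, 56.6]
tcp_rot: [[-0.997, 0.073, 0.001], [0.073, 0.997, 0.001], [-0.001, 0.001, -1.0]]
wrist_force: [-0.3, -0.4, -0.6]
opening: 0.289
gripper_force: 30.0
```

Request:
step_arm --jaw '[2,2,2,2,2,2,2,2]' --delta_pos '[[0,0,0.05],[0,0,0.1],[0,0,0.15],[0,0,0.2],[0,0,0.25],[0,0,0.3],[0,0,0.3],[0,0,0.3]]' --angular '[[0,0,0],[0,0,0],[0,0,0],[0,0,0],[0,0,0],[0,0,0],[0,0,0],[0,0,0]]'

```text
time: 25.0
tcp_pos: [557.2, 162.0, 53.3]
tcp_rot: [[-0.997, 0.073, 0.001], [0.073, 0.997, 0.0], [-0.001, 0.001, -1.0]]
wrist_force: [-0.8, -0.2, -1.2]
opening: 0.285
gripper_force: 30.0
```

Request:
step_arm --jaw '[2,2,2,2,2,2,2,2]' --delta_pos '[[0.1,-0.2,0],[0.13,-0.35,0.05],[0.13,-0.35,0.1],[0.13,-0.35,0.15],[0.13,-0.35,0.2],[0.13,-0.35,0.25],[0.13,-0.35,0.28],[0.13,-0.35,0.28]]' --angular '[[0,0,0],[0,0,0],[0,0,0],[0,0,0],[0,0,0],[0,0,0],[0,0,0],[0,0,0]]'

```text
time: 25.67
tcp_pos: [555.7, 158.6, 50.9]
tcp_rot: [[-0.997, 0.073, 0.001], [0.073, 0.997, 0.001], [-0.001, 0.001, -1.0]]
wrist_force: [-0.8, -1.2, 4.0]
opening: 0.293
gripper_force: 30.0
```

Contact at the expected height. Releasing and rising.

Request:
step_arm --jaw '[3,3.4,3.8,4.2,4.6,4.6,4.6,4.6]' --delta_pos '[[0,0,0],[0,0,0],[0,0,0],[0,0,0],[0,0,0],[0,0,0],[0,0,0],[0,0,0]]' --angular '[[0,0,0],[0,0,0],[0,0,0],[0,0,0],[0,0,0],[0,0,0],[0,0,0],[0,0,0]]'

```text
time: 26.33
tcp_pos: [555.7, 158.7, 50.5]
tcp_rot: [[-0.997, 0.073, 0.001], [0.073, 0.997, 0.0], [-0.001, 0.001, -1.0]]
wrist_force: [1.0, 0.0, 0.5]
opening: 0.484
gripper_force: 0.0
```

Request:
step_arm --jaw '[4.6,4.6,5,6,7,7,7,7]' --delta_pos '[[0,0,-1],[0,0,-4],[2,3,-8],[4,6,-12],[6,9,-14],[8,12,-15],[10,15,-15],[11,16,-15]]' --angular '[[0,0,0],[0,0,5],[0,0,12],[0,0,19],[0,0,26],[0,0,33],[0,0,40],[0,0,47]]'

```text
time: 27.0
tcp_pos: [456.7, 328.4, 203.0]
tcp_rot: [[-0.629, 0.778, 0.004], [0.778, 0.629, 0.002], [-0.001, 0.004, -1.0]]
wrist_force: [0.3, 0.2, -0.4]
opening: 0.731
gripper_force: 0.0
```

Run:
```python
from h import *
go(([402,335,200],down(1)))
```

```text
t 27.0 p [456.7 328.4 203. ] yaw 39.0 op 0.731 q [29, 24, 100, 0, 56, -10]
[3.95, -3.83, 0.28] [0.26, -0.05, 37.96]
```

Request:
step_arm --jaw '[7.5,7.5,7.5,7.5,7.5,7.5,7.5,7.5]' --delta_pos '[[1,-1,0],[2,-2,0],[3,-3,0],[3.95,-3.83,0],[3.95,-3.83,0.3],[3.95,-3.83,0.3],[3.95,-3.83,0.3],[3.95,-3.83,0.3]]' --angular '[[0,0,7],[0,0,14],[0,0,21],[0.1,0,28],[0.2,0,35],[0.26,0,38],[0.26,0,38],[0.26,0,38]]'

```text
time: 27.67
tcp_pos: [402.9, 332.6, 198.1]
tcp_rot: [[-0.024, 1.0, -0.003], [1.0, 0.024, -0.001], [-0.001, -0.003, -1.0]]
wrist_force: [-0.1, 0.3, -0.5]
opening: 0.79
gripper_force: 0.0
```

Run:
```python
from h import *
im=robot.read_camera("wrist"); 
H,S_,V=np.moveaxis(hsv(im),2,0)
m=blob(((H<14)|(H>172))&(S_>140)&(V>60),w2p("wrist",[402,390,20])[0]); ys,xs=np.nonzero(m); o=im.copy()
print(m.sum(),xs.min(),xs.max(),ys.min(),ys.max())
for y in range(ys.min()+2,ys.max(),25): r=xs[ys==y]; print(y,r.min(),r.max(),p2w("wrist",[(r.min(),y),(r.max(),y)],25).round(1).tolist())
for k in(0,1):
  q=w2p("wrist",box(404,347.6,np.radians(91.3),150,50,25)[k::2])[[0,1,3,2]].astype(np.int32); cv2.polylines(o,[q],True,(255,0,255),1); print(q.tolist())
cv2.imwrite("pics/w10.png",o[:,:,::-1])
go(([404,347.6,18],down(1.3)))
```

```text
7449 290 342 93 241
95 290 342 [[374.9, 421.0, 25.0], [424.4, 422.2, 25.0]]
120 291 341 [[376.0, 397.9, 25.0], [424.4, 399.1, 25.0]]
145 291 341 [[376.2, 374.0, 25.0], [425.4, 375.2, 25.0]]
170 292 341 [[377.4, 349.2, 25.0], [426.5, 350.5, 25.0]]
195 293 340 [[378.6, 323.6, 25.0], [426.5, 324.8, 25.0]]
220 293 340 [[378.8, 297.0, 25.0], [427.6, 298.2, 25.0]]
[[340, 234], [296, 234], [294, 95], [343, 95]]
[[341, 242], [294, 242], [292, 93], [345, 94]]
t 27.72 p [403.  332.6 198. ] yaw 1.4 op 0.788 q [32, 22, 105, 0, 53, 31]
[1.51, 0.19, 17.99] [-0.16, 0.04, 0.09]
```

View pics/w10.png

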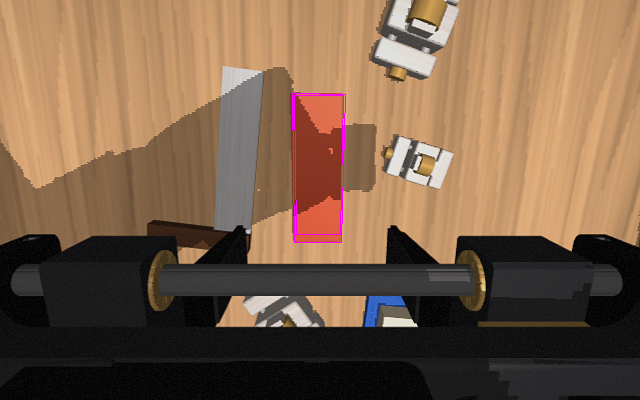

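Request:
step_arm --jaw '[7.2,7,7,7,7,7,7,7]' --delta_pos '[[1,0,3],[1.5,0,6],[1.5,0,9],[1.5,0,12],[1.5,0,15],[1.5,0,17],[1.5,0,17.8],[1.5,0,18]]' --angular '[[0,0,-0.4],[-0.1,0,-0.4],[-0.1,0,-0.4],[-0.1,0,-0.4],[-0.1,0,-0.4],[-0.1,0,-0.4],[-0.1,0,-0.4],[-0.1,0,-0.4]]'

```text
time: 28.38
tcp_pos: [401.7, 347.0, 16.3]
tcp_rot: [[-0.03, 1.0, -0.003], [1.0, 0.03, -0.002], [-0.002, -0.004, -1.0]]
wrist_force: [-0.0, -0.1, -0.2]
opening: 0.733
gripper_force: 0.0
```

Request:
step_arm --jaw '[4,4,4,4,4,4,4,4]' --delta_pos '[[0,0,0],[0,0,0],[0,0,0],[0,0,0],[0,0,0],[0,0,0],[0,0,0],[0,0,0]]' --angular '[[0,0,0],[0,0,0],[0,0,0],[0,0,0],[0,0,0],[0,0,0],[0,0,0],[0,0,0]]'

```text
time: 29.05
tcp_pos: [402.4, 347.7, 18.7]
tcp_rot: [[-0.029, 1.0, 0.0], [1.0, 0.029, 0.0], [0.0, 0.0, -1.0]]
wrist_force: [-0.4, -0.8, 9.0]
opening: 0.527
gripper_force: 30.0
```

Request:
step_arm --jaw '[4,4,4,4,4,4,4,4]' --delta_pos '[[0,0,-1],[0,0,-3],[0,0,-6],[0,0,-9],[0,0,-12],[0,0,-15],[0,0,-16],[0,0,-16]]' --angular '[[0,0,0],[0,0,0],[0,0,0],[0,0,0],[0,0,0],[0,0,0],[0,0,0],[0,0,0]]'

```text
time: 29.72
tcp_pos: [402.7, 347.9, 179.9]
tcp_rot: [[-0.029, 1.0, 0.002], [1.0, 0.029, 0.001], [0.001, 0.002, -1.0]]
wrist_force: [-0.3, -0.3, -4.7]
opening: 0.524
gripper_force: 30.0
```

Run:
```python
from h import *
print(tray(0,-43,150))
go((tray(0,-43,150),down(85.9)))
```

```text
[548.42560989  73.51004633 150.        ]
t 29.72 p [402.7 347.9 179.9] yaw 1.7 op 0.524 q [34, 24, 105, 0, 51, 32]
[-27.86, 13.76, 2.98] [0.17, 0.03, -84.23]
```

Request:
step_arm --jaw '[4,4,4,4,4,4,4,4]' --delta_pos '[[-1.5,0.7,0],[-4,2,0],[-6.5,3.2,0],[-9,4.5,0],[-11.5,5.7,0],[-14,7,0],[-16,8,0],[-18,9,0]]' --angular '[[0,0,-7],[0,0,-14],[0,0,-21],[0,0,-28],[0,0,-35],[0,0,-42],[0,0,-49],[0,0,-56]]'

```text
time: 30.38
tcp_pos: [497.1, 168.7, 175.4]
tcp_rot: [[-0.848, 0.53, -0.005], [0.53, 0.848, -0.002], [0.003, -0.004, -1.0]]
wrist_force: [0.8, -0.2, -4.3]
opening: 0.527
gripper_force: 30.0
```

Run:
```python
from h import *
go((tray(0,-43,100),down(85.9)))
```

```text
t 30.38 p [497.1 168.7 175.4] yaw 58.0 op 0.527 q [12, 23, 106, 0, 51, -46]
[-9.42, -5.31, 7.53] [-0.18, -0.23, -27.92]
```

Request:
step_arm --jaw '[4,4,4,4,4,4,4,4]' --delta_pos '[[-2,-1,0],[-4,-2.2,0],[-6,-3.4,1],[-8,-4.5,2.5],[-9.42,-5.3,4.5],[-9.42,-5.3,6.5],[-9.42,-5.3,7.5],[-9.42,-5.3,7.5]]' --angular '[[0,0,-6],[0,0,-12],[-0.1,-0.1,-18],[-0.2,-0.2,-24],[-0.2,-0.2,-28],[-0.2,-0.2,-28],[-0.2,-0.2,-28],[-0.2,-0.2,-28]]'

```text
time: 31.05
tcp_pos: [546.6, 74.8, 99.1]
tcp_rot: [[-0.997, 0.077, -0.004], [0.077, 0.997, 0.001], [0.004, 0.001, -1.0]]
wrist_force: [-0.3, -0.2, -4.7]
opening: 0.523
gripper_force: 30.0
```

Run:
```python
from h import *
go((tray(0,-43,30),down(85.9)))
```

```text
t 31.05 p [546.6  74.8  99.1] yaw 85.6 op 0.523 q [1, 31, 107, 0, 42, -85]
[-0.22, -0.13, 6.91] [0.05, -0.21, -0.3]
```

Request:
step_arm --jaw '[4,4,4,4,4,4,4,4]' --delta_pos '[[-0.2,-0.1,1.5],[-0.2,-0.1,3],[-0.2,-0.1,4.5],[-0.2,-0.1,6],[-0.2,-0.1,6.7],[-0.2,-0.1,6.9],[-0.2,-0.1,6.9],[-0.2,-0.1,6.9]]' --angular '[[0,-0.2,-0.3],[0,-0.2,-0.3],[0,-0.2,-0.3],[0,-0.2,-0.3],[0,-0.2,-0.3],[0,-0.2,-0.3],[0,-0.2,-0.3],[0,-0.2,-0.3]]'

```text
time: 31.72
tcp_pos: [551.0, 74.1, 34.3]
tcp_rot: [[-0.998, 0.07, 0.007], [0.07, 0.998, 0.001], [-0.007, 0.001, -1.0]]
wrist_force: [0.6, -1.0, -4.6]
opening: 0.524
gripper_force: 30.0
```

Request:
step_arm --jaw '[4,4,4,4,4,4,4,4]' --delta_pos '[[0,0,0.06],[0,0,0.12],[0,0,0.18],[0,0,0.24],[0,0,0.3],[0,0,0.36],[0,0,0.4],[0,0,0.4]]' --angular '[[0,0,0],[0,0,0],[0,0,0],[0,0,0],[0,0,0],[0,0,0],[0,0,0],[0,0,0]]'

```text
time: 32.38
tcp_pos: [550.6, 73.9, 29.4]
tcp_rot: [[-0.997, 0.071, 0.006], [0.071, 0.998, 0.001], [-0.006, 0.001, -1.0]]
wrist_force: [0.1, -0.4, -4.1]
opening: 0.524
gripper_force: 30.0
```

Request:
step_arm --jaw '[4,4,4,4,4,4,4,4]' --delta_pos '[[0.1,0,0.08],[0.2,0,0.16],[0.2,0,0.24],[0.2,0,0.32],[0.2,0,0.4],[0.2,0,0.48],[0.2,0,0.55],[0.2,0,0.55]]' --angular '[[0,0.3,0],[0,0.3,0],[0,0.3,0],[0,0.3,0],[0,0.3,0],[0,0.3,0],[0,0.3,0],[0,0.3,0]]'

```text
time: 33.05
tcp_pos: [548.7, 74.0, 23.9]
tcp_rot: [[-0.998, 0.07, 0.001], [0.07, 0.998, 0.001], [-0.001, 0.001, -1.0]]
wrist_force: [0.1, -0.2, -5.7]
opening: 0.525
gripper_force: 30.0
```

Request:
step_arm --jaw '[4,4,4,4,4,4,4,4]' --delta_pos '[[0,0,0.04],[0,0,0.08],[0,0,0.12],[0,0,0.16],[0,0,0.2],[0,0,0.2],[0,0,0.2],[0,0,0.2]]' --angular '[[0,0,0],[0,0,0],[0,0,0],[0,0,0],[0,0,0],[0,0,0],[0,0,0],[0,0,0]]'

```text
time: 33.72
tcp_pos: [548.8, 74.1, 22.7]
tcp_rot: [[-0.998, 0.07, 0.002], [0.07, 0.998, 0.001], [-0.002, 0.001, -1.0]]
wrist_force: [-2.6, -0.3, 5.7]
opening: 0.52
gripper_force: 30.0
```

Request:
step_arm --jaw '[5.2,5.6,6,6.2,6.2,6.2,6.2,6.2]' --delta_pos '[[0,0,0],[0,0,0],[0,0,0],[0,0,0],[0,0,0],[0,0,0],[0,0,0],[0,0,0]]' --angular '[[0,0,0],[0,0,0],[0,0,0],[0,0,0],[0,0,0],[0,0,0],[0,0,0],[0,0,0]]'

```text
time: 34.38
tcp_pos: [548.7, 74.1, 22.0]
tcp_rot: [[-0.998, 0.07, 0.001], [0.07, 0.998, 0.001], [-0.001, 0.001, -1.0]]
wrist_force: [0.6, -0.7, 0.7]
opening: 0.655
gripper_force: 0.0
```

Request:
step_arm --jaw '[6.2,6.2,6.2,6.2,6.5,7,7,7]' --delta_pos '[[0,0,-1],[0,0,-4],[0,0,-8],[0,3,-12],[0,7,-16],[1,11,-17],[2,15,-17],[3,19,-17]]' --angular '[[0,0,0],[0,0,0],[0,0,0],[0,0,5],[0,0,10],[0,0,10],[0,0,10],[0,0,10]]'

```text
time: 35.05
tcp_pos: [535.2, 248.5, 194.3]
tcp_rot: [[-0.97, 0.244, 0.005], [0.244, 0.97, 0.002], [-0.004, 0.004, -1.0]]
wrist_force: [0.3, -0.0, -0.6]
opening: 0.732
gripper_force: 0.0
```

Run:
```python
from h import *
go(([535,350,170],down(76)))
```

```text
t 35.05 p [535.2 248.5 194.3] yaw 75.9 op 0.732 q [18, 27, 96, 0, 56, -57]
[2.5, 9.83, 2.45] [0.2, 0.23, -0.1]
```

Request:
step_arm --jaw '[7,7,7,7,7,7,7,7]' --delta_pos '[[0.8,3,1],[1.6,6,2],[2.4,8.5,2.4],[2.4,8.5,2.4],[2.4,8.5,2.4],[2.4,8.5,2.4],[2.4,8.5,2.4],[2.4,8.5,2.4]]' --angular '[[0.2,0.2,0],[0.2,0.2,0],[0.2,0.2,0],[0.2,0.2,0],[0.2,0.2,0],[0.2,0.2,0],[0.2,0.2,0],[0.2,0.2,0]]'

```text
time: 35.72
tcp_pos: [532.9, 334.1, 168.1]
tcp_rot: [[-0.97, 0.244, -0.003], [0.244, 0.97, -0.001], [0.002, -0.002, -1.0]]
wrist_force: [-0.4, 0.8, 0.4]
opening: 0.736
gripper_force: 0.0
```

Run:
```python
from h import *
go()
im=robot.read_camera("wrist"); o=im.copy()
a=np.radians(165.7-90)
for k in(0,1):
  q=w2p("wrist",box(505.5,357.5,a,40,60,18)[k::2])[[0,1,3,2]].astype(np.int32); cv2.polylines(o,[q],True,(255,0,255),1); print(q.tolist())
cv2.imwrite("pics/w11.png",cv2.resize(o[60:340,180:480],None,fx=2,fy=2)[:,:,::-1])
```

```text
t 35.72 p [532.9 334.1 168.1] yaw 75.9 op 0.736 q [26, 32, 92, 0, 56, -50]
[[312, 186], [312, 124], [353, 124], [352, 186]]
[[311, 189], [311, 124], [355, 125], [354, 190]]
```

View pics/w11.png

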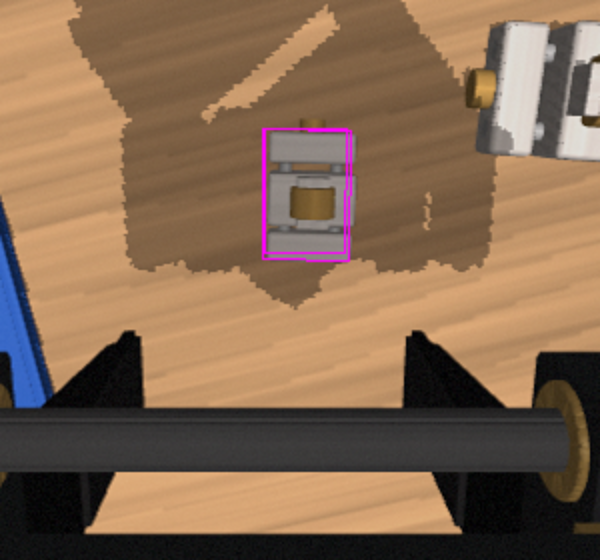

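Request:
step_arm --jaw '[7,7,7,7,7,7,7,7]' --delta_pos '[[1.5,0.9,2],[3.1,1.8,5],[3.1,1.8,8],[3.1,1.8,11],[3.1,1.8,13.5],[3.1,1.8,15],[3.1,1.8,15.4],[3.1,1.8,15.4]]' --angular '[[-0.1,-0.15,0],[-0.1,-0.15,0],[-0.1,-0.15,0],[-0.1,-0.15,0],[-0.1,-0.15,0],[-0.1,-0.15,0],[-0.1,-0.15,0],[-0.1,-0.15,0]]'

```text
time: 36.43
tcp_pos: [506.3, 359.3, 12.8]
tcp_rot: [[-0.97, 0.243, -0.002], [0.243, 0.97, -0.001], [0.001, -0.001, -1.0]]
wrist_force: [-0.1, 0.3, 0.2]
opening: 0.738
gripper_force: 0.0
```

Request:
step_arm --jaw '[3,3,3,3,3,3,3,3]' --delta_pos '[[0,0,0],[0,0,0],[0,0,0],[0,0,0],[0,0,0],[0,0,0],[0,0,0],[0,0,0]]' --angular '[[0,0,0],[0,0,0],[0,0,0],[0,0,0],[0,0,0],[0,0,0],[0,0,0],[0,0,0]]'

```text
time: 37.1
tcp_pos: [506.5, 360.0, 14.1]
tcp_rot: [[-0.97, 0.243, 0.0], [0.243, 0.97, -0.0], [-0.0, 0.0, -1.0]]
wrist_force: [-1.7, -2.1, 7.8]
opening: 0.419
gripper_force: 30.0
```

Request:
step_arm --jaw '[3,3,3,3,3,3,3,3]' --delta_pos '[[0,0,-1],[0,0,-3],[0,0,-6],[0,0,-9],[0,0,-12],[0,0,-15],[0,0,-18],[0,0,-18]]' --angular '[[0,0,0],[0,0,0],[0,0,0],[0,0,0],[0,0,0],[0,0,0],[0,0,0],[0,0,0]]'

```text
time: 37.77
tcp_pos: [507.8, 361.1, 200.0]
tcp_rot: [[-0.97, 0.242, 0.007], [0.242, 0.97, 0.004], [-0.006, 0.006, -1.0]]
wrist_force: [0.7, 0.3, -1.5]
opening: 0.417
gripper_force: 29.9
```

Run:
```python
from h import *
# gap line at tray x=-40: between tray edge and ramp edge
for x in(-40,-20,0):
    e=tray(x,-89,0); r=ramp(x,45,0); print(x,e.round(),r.round(),((e+r)/2).round(1))
go(([515,-4,180],down(-5)),([515,-4,180],down(175)))
```

```text
-40 [505.  30.   0.] [515. -68.   0.] [510.2 -18.6   0. ]
-20 [525.  29.   0.] [535. -70.   0.] [530.1 -20.6   0. ]
0 [545.  28.   0.] [555. -73.   0.] [550.  -22.6   0. ]
t 37.77 p [507.8 361.1 200. ] yaw 76.0 op 0.417 q [29, 29, 91, 0, 59, -47]
[-9.53, -35.25, 1.85] [0.53, 0.06, 80.97]
[0.0, 0.0, 0.0] [-0.0, -0.0, -180.0]
```

Request:
step_arm --jaw '[3,3,3,3,3,3,3,3]' --delta_pos '[[-0.7,-2.5,0],[-1.6,-6,0],[-2.5,-9.5,0],[-3.5,-13,0],[-4.5,-16.5,0],[-5.4,-20,0],[-6.3,-23.5,0],[-7,-26,0]]' --angular '[[0,0,7],[0.1,0,14],[0.1,0,21],[0.2,0,28],[0.2,0,35],[0.3,0,42],[0.3,0,49],[0.4,0,56]]'

```text
time: 38.43
tcp_pos: [510.5, 88.4, 193.5]
tcp_rot: [[-0.335, 0.942, -0.005], [0.942, 0.335, -0.005], [-0.003, -0.007, -1.0]]
wrist_force: [0.6, 0.4, -1.6]
opening: 0.416
gripper_force: 29.9
```

Run:
```python
from h import *
go(([512,-19,150],down(-5)))
```

```text
t 38.43 p [510.5  88.4 193.5] yaw 19.6 op 0.416 q [3, 22, 106, 0, 53, -17]
[-10.16, -3.43, 4.41] [-0.34, 0.27, 24.57]
```

Request:
step_arm --jaw '[3,3,3,3,3,3,3,3]' --delta_pos '[[-2,-0.7,0],[-4.5,-1.5,0],[-7,-2.4,0],[-9.5,-3.2,0],[-10,-3.4,1],[-10,-3.4,2],[-10,-3.4,2.5],[-10,-3.4,2.5]]' --angular '[[0,0,6],[-0.1,0,12],[-0.2,0.1,18],[-0.3,0.2,24.5],[-0.3,0.2,24.5],[-0.3,0.2,24.5],[-0.3,0.2,24.5],[-0.3,0.2,24.5]]'

```text
time: 39.1
tcp_pos: [512.4, -13.9, 167.5]
tcp_rot: [[0.077, 0.997, -0.003], [0.997, -0.077, -0.0], [-0.001, -0.003, -1.0]]
wrist_force: [-0.6, -0.2, -2.0]
opening: 0.42
gripper_force: 29.9
```

Run:
```python
from h import *
go(([512,-19,25],down(-5)))
```

```text
t 39.1 p [512.4 -13.9 167.5] yaw -4.4 op 0.42 q [-9, 23, 108, 0, 49, -4]
[-0.5, 0.04, 14.26] [-0.16, 0.04, 0.58]
```

Request:
step_arm --jaw '[3,3,3,3,3,3,3,3]' --delta_pos '[[-0.3,0,2],[-0.5,0,5],[-0.5,0,8],[-0.5,0,11],[-0.5,0,13],[-0.5,0,14],[-0.5,0,14.3],[-0.5,0,14.3]]' --angular '[[-0.2,0,0.6],[-0.2,0,0.6],[-0.2,0,0.6],[-0.2,0,0.6],[-0.2,0,0.6],[-0.2,0,0.6],[-0.2,0,0.6],[-0.2,0,0.6]]'

```text
time: 39.77
tcp_pos: [513.0, -19.4, 26.0]
tcp_rot: [[0.088, 0.996, 0.003], [0.996, -0.088, -0.001], [-0.001, 0.003, -1.0]]
wrist_force: [-0.1, 0.4, -1.4]
opening: 0.419
gripper_force: 29.9
```

Request:
step_arm --jaw '[3,3,3,3,3,3,3,3]' --delta_pos '[[0,0,0.1],[0,0,0.2],[0,0,0.3],[0,0,0.4],[0,0,0.5],[0,0,0.6],[0,0,0.7],[0,0,0.7]]' --angular '[[0,0,0],[0,0,0],[0,0,0],[0,0,0],[0,0,0],[0,0,0],[0,0,0],[0,0,0]]'

```text
time: 40.43
tcp_pos: [512.8, -20.1, 19.0]
tcp_rot: [[0.09, 0.996, 0.003], [0.996, -0.09, -0.001], [-0.001, 0.003, -1.0]]
wrist_force: [-0.4, 0.2, -1.0]
opening: 0.42
gripper_force: 29.9
```

Request:
step_arm --jaw '[3,3,3,3,3,3,3,3]' --delta_pos '[[0,0,0.1],[0,0,0.2],[0,0,0.28],[0,0,0.36],[0,0,0.42],[0,0,0.48],[0,0,0.52],[0,0,0.52]]' --angular '[[0,0,0],[0,0,0],[0,0,0],[0,0,0],[0,0,0],[0,0,0],[0,0,0],[0,0,0]]'

```text
time: 41.1
tcp_pos: [512.9, -20.0, 14.2]
tcp_rot: [[0.089, 0.996, 0.004], [0.996, -0.089, -0.001], [-0.001, 0.004, -1.0]]
wrist_force: [-1.7, 0.9, 3.3]
opening: 0.416
gripper_force: 30.0
```

Contact. Release, rise, and check from above.

Request:
step_arm --jaw '[4.2,4.6,5,5.4,5.8,6,6,6]' --delta_pos '[[0,0,0],[0,0,0],[0,0,0],[0,0,0],[0,0,0],[0,0,0],[0,0,0],[0,0,0]]' --angular '[[0,0,0],[0,0,0],[0,0,0],[0,0,0],[0,0,0],[0,0,0],[0,0,0],[0,0,0]]'

```text
time: 41.77
tcp_pos: [512.9, -20.0, 13.9]
tcp_rot: [[0.09, 0.996, 0.004], [0.996, -0.09, -0.001], [-0.001, 0.004, -1.0]]
wrist_force: [-0.3, -0.2, 0.8]
opening: 0.629
gripper_force: 0.0
```

Request:
step_arm --jaw '[6,6,6,6,6,6,6,6]' --delta_pos '[[0,0,-1],[0,0,-4],[0,0,-8],[0,0,-12],[0,0,-16],[0,0,-20],[0,0,-24],[0,0,-28]]' --angular '[[0,0,0],[0,0,0],[0,0,0],[0,0,0],[0,0,0],[0,0,0],[0,0,0],[0,0,0]]'

```text
time: 42.43
tcp_pos: [511.0, -19.5, 297.0]
tcp_rot: [[0.09, 0.996, 0.004], [0.996, -0.09, -0.001], [-0.001, 0.004, -1.0]]
wrist_force: [0.7, 0.2, 0.2]
opening: 0.627
gripper_force: 0.0
```

Request:
step_arm --jaw '[6,6,6,6,6,6,6,6]' --delta_pos '[[3,0,-3],[7,0,-5],[11,-2,-5],[15,-4,-5],[19,-6,-5],[23,-8,-5],[26,-10,-5],[26,-10,-5]]' --angular '[[0,0,0],[0,0,0],[0,0,0],[0,0,0],[0,0,0],[0,0,0],[0,0,0],[0,0,0]]'

```text
time: 43.1
tcp_pos: [432.5, 251.9, 344.1]
tcp_rot: [[0.086, 0.996, 0.004], [0.996, -0.086, -0.0], [0.0, 0.004, -1.0]]
wrist_force: [0.8, -0.0, 0.1]
opening: 0.629
gripper_force: 0.0
```

Run:
```python
from h import *
t=robot.read_camera("top"); s=robot.read_camera("scene")
a=cv2.resize(t[115:225,240:470],None,fx=3.4,fy=3.4,interpolation=2)[:,:782]; b=cv2.resize(s[95:285,215:485],None,fx=1.15,fy=1.15,interpolation=2)
o=np.zeros((a.shape[0]+b.shape[0],782,3),np.uint8); o[:a.shape[0]]=a; o[a.shape[0]:,:b.shape[1]]=b
t0=cv2.imread("pics/top0.png")[:,:,::-1]
c=cv2.resize(t0[115:215,380:470].copy(),None,fx=2.1,fy=2.1); o[a.shape[0]:a.shape[0]+c.shape[0],400:400+c.shape[1]]=c
cv2.imwrite("pics/fin.png",o[:,:,::-1]); print(o.shape)
go()
```

```text
(592, 782, 3)
t 43.2 p [434.1 249.7 343.9] yaw -4.9 op 0.626 q [22, 11, 96, 0, 72, 27]
```

View pics/fin.png

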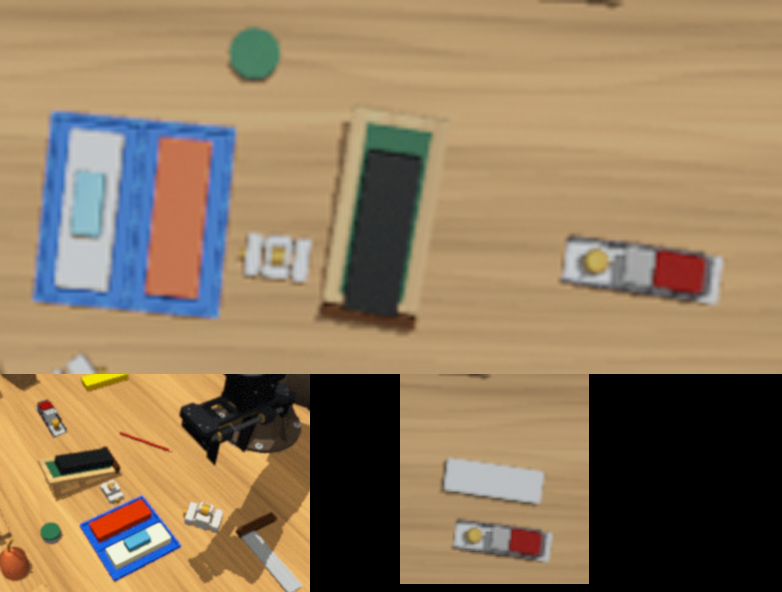

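The picture shows the coarse stone against the stop (crop 385,232), medium (180,218), fine (90,210) with the dressing stone on it (88,204), and the guide in the gap (278,258). The plane and tin haven't moved. I'll check the dressing offset numerically.

Run:
```python
from h import *
t=robot.read_camera("top"); M=masks(t)
H,S_,V=np.moveaxis(hsv(t),2,0)
d=blob((H>90)&(H<106)&(S_>50)&(V>130),(266,175)); f=blob(((S_<45)&(V>140))|d,(266,177))
r=lambda m:cv2.minAreaRect(np.argwhere(m)[:,::-1].astype(np.float32))
print(d.sum(),f.sum(),r(d),r(f)); print(p2w("top",r(d)[0],51).round(1),p2w("top",r(f)[0],29).round(1))
```

```text
161 724 ((265.4801940917969, 174.69802856445312), (8.656824111938477, 18.20918083190918), 5.710593223571777) ((265.81231689453125, 176.5328826904297), (15.755060195922852, 46.32301712036133), 6.009006023406982)
[[557.7 157.3  51. ]] [[553.9 158.1  29. ]]
```

Offset is about 4 mm, within the 12 mm allowed. Handing in.

```bash
python3 -c "
from h import *
print(robot.hand_in())"
```

```text
the job is handed in; nothing more can be done
None
```

The sharpening station is set out as asked and handed in at about 43 s of the 128 s allowed; the final overhead pictures look right, but the hand-in did not report a verdict.

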